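# Pack printed clips into the pry-open case

### The arm

A 6-joint arm with a two-finger parallel gripper is mounted at the origin on the work surface. World frame = base frame: x ahead of the robot, y to its left, z up, the work surface at z = 0. Lengths are in m, angles in rad, forces in N, time in s.
With the tool pointing down it reaches from about 0.275 to 0.75 m from the base axis. Payload 10.2 kg.
Tool frame: the origin (TCP) lies at the centre of the arm's flange, where the gripper is bolted on; the fingertips stand 166 mm ahead of it and the grasp point (between the pads) lies 147 mm ahead of it (bot.tip_extent is the z of the fingertips in the tool frame, in m); z points along the fingers, y is the direction in which the jaws open and shut (so a half turn about z gives the same grasp; the last joint's range is limited). The gripper opens to 88 mm and grips with 3 to 60 N. Pads are 18 mm wide; open, the fingers measure 123 mm over their backs; the gripper's body (75 mm by 187 mm) begins 45 mm behind the grasp point.
Start: joints at [1.028, 0.313, 1.498, -0, 1.331, -0.223], TCP at [0.165, 0.498, 0.405] pointing down, gripper open.
Joint ranges: [-2.94, 2.94], [-0.97, 2.17], [0.19, 2.56], [-1.23, 4.37], [0.02, 3.11], [-2.88, 2.88]. Speed limits (rad/s): [2.39, 2.39, 3.01, 3.14, 3.14, 3.14].

### API

Orientations are given as [roll, pitch, yaw] about the fixed x, y, z axes, in that order (R = Rz(yaw) Ry(pitch) Rx(roll)).
In Python, from bench import bot, vision, models gives the robot as it stands.
- The arm moves only by the tool servo_tool, never from a script. Its argument "moves" is a list of rows, each a list of 7 numbers: the finger opening in m, from 0 to 0.0881, then the shift along the tool's x, y, z in m, then the turn, a rotation vector about the tool's x, y, z in degrees. A call has exactly 5 rows; each row is the pose to reach, as a shift and turn from the pose measured when the call began, along the tool's axes at that moment; what a row does not reach only later rows make up. A row lasts 1/10 s, in which the tool goes at most 50 mm and 8.59 degrees, less where a joint would pass 70% of its speed; a pose out of reach is approached as far as the arm can. A call with a gripper value outside its range is refused whole. The fingers move at their own pace and stop on an object; the grip force is fixed at half the most. Time passes only in rows, so rows that repeat a pose let the fingers close, or fill a call up. It gives the time, the measured TCP pose, the force and the opening at its end, in the units of the state.
- bot.get_obs(): the state, without advancing time (a new reading comes with each control period).
- vision.get_image(name): name is "scene" or "top" or "wrist"; returns a dict with "img" (384x512x3 uint8, red, green, blue), "z_map" (384x512 float32, m along the optical axis (not along the pixel's ray), 0 where there is no reading), "fx", "fy", "cx", "cy" (pixels), "view" (4x4, takes a point from world to camera coordinates). Camera axes: x right, y down, z forward; pixel columns grow to the right and rows downward; lengths in m; the calibration is good to about 2 mm. A picture is of the moment at which its call begins.
- bot.close_job(): hands the job in, once; it reports no verdict.
Trained networks look in the newest picture that a camera, given by its name, has taken for a name from the list of things; names that differ only in an ending like _2 or _b are one class to them, and where a whole thing is asked for, a point or a joint stands for the part that bears it (a point fixed in the world has none). Each returns a list of dicts, best first, with "confidence" (0 to 1); they miss things now and then, are a little off and sometimes report something else, mostly with a low value. They report only what shows in the picture. A call takes as long as a camera call. They do not tell look-alikes from the thing itself.
- models.silhouettes(camera, target): "mask" (384x512 bool, what is visible of it) and "position" ([column, row] in pixels, amid what is visible of it).
The state is a dict: "time": time; "q": joint angles; "qvel": joint speeds; "joint_efforts": joint torques, N m; "tcp_pos": TCP position; "tcp_rot": TCP orientation; "wrist_force": force on the tool from outside, world axes, zero at the start; "moment": the same for the moment, N m; "finger_gap": finger opening in m.
Only numpy, scipy, OpenCV 4.12 (cv2) and the standard library are available. Lean on these libraries where they do the work, as an engineer would, in place of code of your own. Each camera call takes 0.05 s, during which the arm holds its last target.

### The job

Pack the batch: lever the case's stuck blue cover up with the scraper blade in its front notch and open it, slide the clear guard of the cooling bay open, and move every black clip from the build plate into the case. Then shut the cover and the guard fully and leave the scraper lying flat on its mat; the orange test print stays on the build plate and the rest of the bench is left undisturbed.

Things in the scene. Friction and masses are not known exactly. Their poses are not given: they have to be found in the camera images.
- bay: cooling bay: fixed white open-topped box, 300 x 300 mm (x, y), walls 10 mm thick reaching z = 70 mm; inside it a bronze build plate whose top is 20 mm above the table. Origin: centre of the underside. The guard covers its top and slides out along the bay's own +y on two rails that run 240 mm past its +y end
- guard (a joint): clear sliding cover of the bay, 290 mm long in y, its top 75 mm above the table (black edge frame to 78 mm); 0 = shut, grows to 0.24 m (fully open) along the bay's +y; it may start ajar by up to 30 mm. Sliding takes 2 N and it stays where left. When fully open it uncovers the bay from its -y wall to y = +0.09 m
- guard_handle (a point): orange bar handle upright on the guard near the guard's -y edge (130 mm from its middle): 70 mm long in the bay's x, 14 mm thick in its y, top 36 mm above the guard's underside, i.e. from z = 75 to 107 mm. The point is inside the bar, 12 mm below its top. Moves with the guard
- case: fixed grey parts case, 140 x 200 mm (x, y), 55 mm high without its cover, walls and floor 5 mm thick. Origin: centre of the underside; -x is its front with the pry notch, +x the hinge side
- cover (a joint): blue cover of the case, a flat 140 x 200 x 6 mm plate flush with the walls, no handle, 120 g, hinged along the case's +x rim; 0 = shut, grows as it opens upward, stop at 1.7 rad (just past upright). The hinge is stiff (about 0.16 N m): the cover stays at any angle where it is left
- cover_hinge (a point): fixed point on the hinge axis, middle of the case's +x rim, at the height of the cover's underside (55 mm); the axis runs along the case's y
- cover_edge (a point): middle of the cover's free edge on its underside, 140 mm from the hinge axis; moves with the cover
- notch (a point): middle of the pry notch in the front face of the case: a slot 70 mm wide (y) and 12 mm high right under the cover (43 to 55 mm above the table), cut through the 5 mm front wall; the point is at its mid-height and in the plane of the front face. A blade enters along the case's +x
- mat: black rubber mat, 280 x 130 x 4 mm, fixed; origin: centre of the underside, top 4 mm above it; x along its length
- scraper: print scraper, 120 g: red handle 110 x 22 x 26 mm (from x = -110 mm to 0, underside at z = 0) and a steel blade 90 long x 40 wide x 2 mm thick (x = 0 to 90 mm, z = 0 to 2 mm). Origin: on the underside where the blade leaves the handle; x points along the blade. Starts flat on the mat, blade pointing away from the robot; centre of mass about x = -29 mm
- scraper_tip (a point): middle of the blade's end edge, x = 90 mm on the scraper
- test_print: orange 26 mm test cube on the build plate, origin at its centre; to be left on the plate
- glue: bystander: white glue stick with green cap standing upright, 30 mm across, 100 mm tall; origin centre of underside
- cleaner: bystander: white bottle, 60 mm across, 150 mm tall; origin centre of underside
- caliper: bystander: flat steel caliper, 170 mm long, 8 mm high; origin under its middle
- clip1: a black printed C-shaped clip, 24 x 16 x 38 mm (x, y, z; 25 g), origin at its centre, z up as it stands on the plate at the start; it is 16 mm thick along y everywhere, the mouth of the C, 10 mm high and 16 mm deep, opens to +x (too narrow for a finger). Any of the five may be absent
- clip2: a black printed C-shaped clip, 24 x 16 x 38 mm (x, y, z; 25 g), origin at its centre, z up as it stands on the plate at the start; it is 16 mm thick along y everywhere, the mouth of the C, 10 mm high and 16 mm deep, opens to +x (too narrow for a finger). Any of the five may be absent
- clip3: a black printed C-shaped clip, 24 x 16 x 38 mm (x, y, z; 25 g), origin at its centre, z up as it stands on the plate at the start; it is 16 mm thick along y everywhere, the mouth of the C, 10 mm high and 16 mm deep, opens to +x (too narrow for a finger). Any of the five may be absent
- clip4: a black printed C-shaped clip, 24 x 16 x 38 mm (x, y, z; 25 g), origin at its centre, z up as it stands on the plate at the start; it is 16 mm thick along y everywhere, the mouth of the C, 10 mm high and 16 mm deep, opens to +x (too narrow for a finger). Any of the five may be absent
- clip5: a black printed C-shaped clip, 24 x 16 x 38 mm (x, y, z; 25 g), origin at its centre, z up as it stands on the plate at the start; it is 16 mm thick along y everywhere, the mouth of the C, 10 mm high and 16 mm deep, opens to +x (too narrow for a finger). Any of the five may be absent
Mind the look-alikes: they are no part of the job. Of the things that look like the scraper, the smaller one is meant.

How it is judged:
By the outcome, as a careful person would: the job done as asked, in the order asked, and still so for the second after the job is handed in, with the robot touching nothing.
Of clip1, clip2, clip3, clip4, clip5 only 2 to 4 are there at a start; the rules pass over those that are not, and their reading is None.
At some moment in a run one of clip1, clip2, clip3, clip4, clip5 may be knocked a few centimetres aside while the robot is not near it.
Once in a run the grip may slacken for a moment while it holds something.
It also fails if it takes over 210 s, if anything falls off the work surface, if the arm or the gripper's body presses on something with over 40 N, if the wrist force passes 120 N, or if a joint passes its speed limit or range.

## Working session

There is one attempt and no reset: what is moved stays moved. The work goes in short steps, Python scripts to look and compute and a tool call to move; the robot and the scene stay as the last step left them, time stands still between calls to the robot, and variables do not carry over. Pictures are saved under pics/ and viewed, and the job is handed in when it is done.

Besides the shell and the picture viewer there is one more tool, called after "Call:" in YAML: its name, and indented under it one key for each argument. servo_tool: Moves the arm, as the interface text tells. Its arguments: {"type":"object","properties":{"moves":{"type":"array"}},"required":["moves"]}

I'll start with a look at the bench.

```bash
mkdir -p pics; ls; cat > h.py <<'E'
import numpy as np, cv2
from bench import bot, vision, models
from scipy.spatial.transform import Rotation as Ro
def shot(name,fn):
    d=vision.get_image(name); cv2.imwrite('pics/'+fn,d['img'][:,:,::-1]); return d
def world(d):
    z=d['z_map']; v,u=np.mgrid[0:z.shape[0],0:z.shape[1]]
    P=np.stack([(u-d['cx'])/d['fx']*z,(v-d['cy'])/d['fy']*z,z],-1)
    T=np.linalg.inv(d['view']); W=P@T[:3,:3].T+T[:3,3]; W[z==0]=np.nan; return W
def pose():
    o=bot.get_obs(); return np.array(o['tcp_pos']),Ro.from_euler('xyz',o['tcp_rot'])
def plan(p,R):
    "shift and turn in tool axes to reach world TCP p, rotation R"
    p0,R0=pose(); return np.round(R0.inv().apply(np.array(p)-p0),4), np.round(np.degrees((R0.inv()*R).as_rotvec()),2)
E
python3 - <<'E'
from h import *
o=bot.get_obs(); print(o); print(bot.tip_extent)
for n in ['scene','top','wrist']:
    d=shot(n,f'{n}0.png'); np.savez(f'{n}0.npz',**d)
    T=np.linalg.inv(d['view']);print(n,T[:3,3],T[:3,2],d['fx'])
E
```

```text
pics
{'time': 0.0, 'q': array([ 1.02758525e+00,  3.13468531e-01,  1.49844725e+00,  2.01360319e-05,
        1.33096270e+00, -2.23412810e-01]), 'qvel': array([-0.00115508,  0.00057086, -0.00276639, -0.00071702,  0.00061869,
        0.00047553]), 'joint_efforts': array([ 1.04643095e-04, -4.02200890e+01, -2.52274704e+01,  6.95359544e-02,
        3.51260277e-02, -9.38455560e-05]), 'tcp_pos': array([0.16504569, 0.49834734, 0.40414761]), 'tcp_rot': array([-3.14034312e+00, -3.03952703e-04,  2.82178940e+00]), 'wrist_force': array([-0.13311992,  0.07467002, -0.69232835]), 'moment': array([-0.02046135, -0.01099129,  0.02159563]), 'finger_gap': 0.08806352358915834}
0.166
scene [ 0.97318755 -0.88866118  0.78340329] [-0.44302385  0.68381519 -0.57976431] 427.40193380248166
top [ 0.3656963  -0.06025625  1.17683027] [ 0.08751425 -0.02141118 -0.99593314] 377.8043553345791
wrist [0.0989441  0.52038561 0.38429633] [ 0.2595374  -0.08649974 -0.96185141] 331.71811436068407
```

View pics/scene0.png

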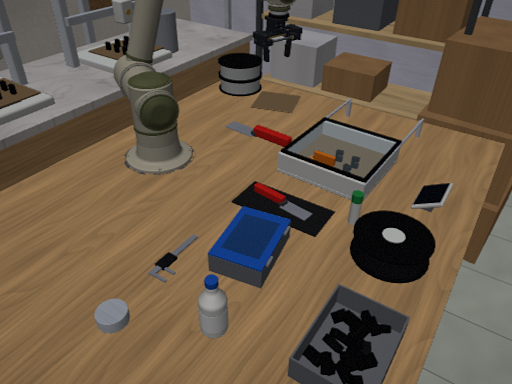

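View pics/top0.png

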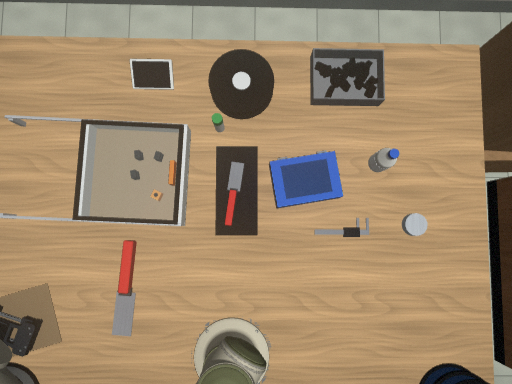

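View pics/wrist0.png

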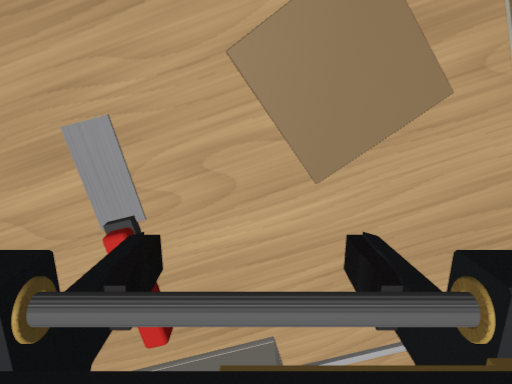

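Top view: bay at (130,172) with guard shut (orange handle (171,173)), three dark clips (138,155), (158,157), (135,175), orange cube (156,196), scraper on the mat (233,195), case (305,180) with hinge bumps on its far edge. I'll zoom and measure.

```bash
python3 - <<'E'
from h import *
d=dict(np.load('top0.npz')); W=world(d); im=d['img']
c=np.hstack([cv2.resize(im[110:240,60:200],None,fx=2.8,fy=2.8,interpolation=2),cv2.resize(im[110:240,205:355],None,fx=2.6,fy=2.8,interpolation=2)])
cv2.imwrite('pics/z.png',c[:,:,::-1]); print(c.shape)
s=dict(np.load('scene0.npz'))['img']
cv2.imwrite('pics/zs.png',cv2.resize(s[100:290,200:410],None,fx=3.2,fy=3.2,interpolation=2)[:,:,::-1][:600,:])
def rect(m,name):
    P=W[m]; P=P[~np.isnan(P[:,0])]
    r=cv2.minAreaRect(P[:,:2].astype(np.float32)); print(name,np.round(r[0],4),np.round(r[1],4),round(r[2],2),'zmed',np.round(np.median(P[:,2]),4),np.round(np.percentile(P[:,2],[2,98]),3))
for t in ['bay','guard','guard_handle','case','cover','mat','scraper','test_print','glue','cleaner','caliper','clip1']:
    for r in models.silhouettes('top',t)[:5]:
        if r['confidence']>.2:
            m=r['mask']; rect(m,f"{t} {r['confidence']:.2f} {np.round(r['position'],1)} n={m.sum()}")
E
```

```text
(364, 782, 3)
bay 0.71 [127.4 173.5] n=12127 [0.5611 0.4289] [0.5797 0.3304] 87.95 zmed 0.0743 [0.011 0.081]
guard 0.89 [125.6 171.2] n=10375 [0.5465 0.3216] [0.3392 0.2967] 87.87 zmed 0.0747 [0.07  0.081]
guard_handle 0.96 [128.8 173.9] n=10464 [0.5577 0.3217] [0.3406 0.324 ] 87.54 zmed 0.0748 [0.07  0.081]
guard_handle 0.50 [304.2 177.3] n=3353 [ 0.5422 -0.2251] [0.1628 0.2206] 10.23 zmed 0.0609 [0.001 0.066]
case 0.88 [305.4 179. ] n=3258 [ 0.538  -0.2248] [0.1595 0.2196] 7.0 zmed 0.061 [0.017 0.066]
cover 0.77 [306.4 177. ] n=3008 [ 0.5329 -0.2191] [0.1399 0.1994] 9.99 zmed 0.0611 [0.057 0.066]
mat 0.62 [240.9 188.8] n=3080 [ 0.5034 -0.01  ] [0.2777 0.1349] 1.25 zmed 0.0036 [-0.001  0.008]
scraper 0.89 [126.2 294.5] n=1630 [0.2002 0.318 ] [0.065  0.2928] 83.81 zmed 0.0053 [-0.002  0.04 ]
scraper 0.87 [232.1 190. ] n=605 [0.4915 0.0015] [0.0403 0.1967] 82.86 zmed 0.0078 [0.001 0.032]
glue 0.48 [218.2 124.9] n=153 [0.6999 0.0469] [0.0281 0.0269] 20.81 zmed 0.0946 [0.01  0.103]
glue 0.34 [305.  182.3] n=3291 [ 0.5423 -0.226 ] [0.1581 0.2178] 9.75 zmed 0.061 [0.017 0.066]
cleaner 0.75 [384.7 161.2] n=533 [ 0.5914 -0.4478] [0.0594 0.0518] 27.29 zmed 0.0982 [0.01  0.151]
caliper 0.78 [344.5 230.3] n=463 [ 0.3768 -0.3402] [0.0551 0.1671] 15.78 zmed 0.0064 [-0.001  0.012]
caliper 0.72 [304.9 177.1] n=3127 [ 0.5399 -0.2273] [0.154 0.218] 10.76 zmed 0.0611 [0.055 0.066]
```

View pics/z.png

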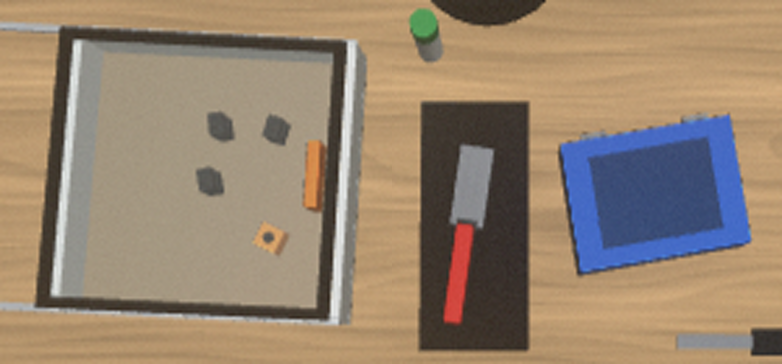

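View pics/zs.png

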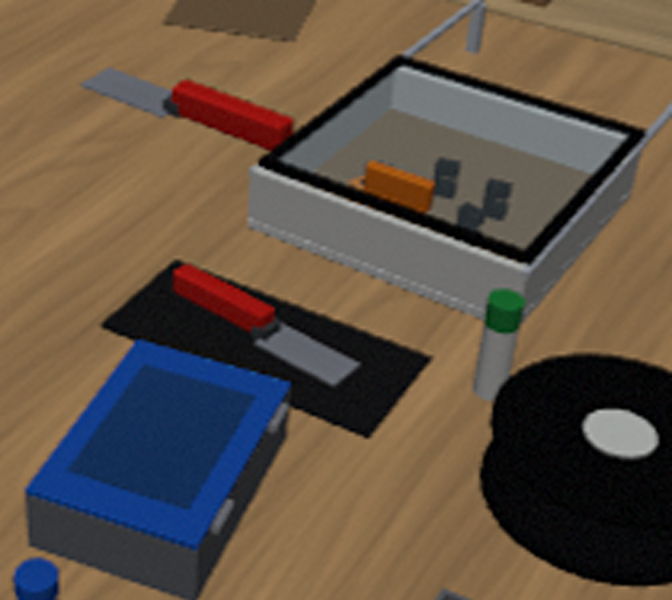

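Hinge lugs are on the case's far edge, so the notch faces the robot (not visible yet). Next I'll compute where the objects sit and the wrist camera's mounting.

```bash
python3 - <<'E'
from h import *
w=dict(np.load('wrist0.npz')); p,R=pose()
T=np.linalg.inv(w['view']); print('cam in tool',R.inv().apply(T[:3,3]-p)); print('axes in tool (cols x,y,z)\n',np.round(R.inv().as_matrix()@T[:3,:3],3))
print('tool axes world\n',np.round(R.as_matrix(),3))
d=dict(np.load('top0.npz')); W=world(d); im=d['img'].astype(int)
hsv=cv2.cvtColor(d['img'],cv2.COLOR_RGB2HSV)
def rect(m,n):
    P=W[m];P=P[~np.isnan(P[:,0])]; r=cv2.minAreaRect(P[:,:2].astype(np.float32)); print(n,m.sum(),np.round(r[0],4),np.round(r[1],4),round(r[2],1),'mean',np.round(P.mean(0),4),'z',np.round(np.percentile(P[:,2],[5,50,95]),3))
X,Y,Z=W[...,0],W[...,1],W[...,2]
reg=(X>.37)&(X<.65)&(abs(Y+.01)<.07)
red=reg&(hsv[...,1]>140)&(hsv[...,2]>100)&((hsv[...,0]<10)|(hsv[...,0]>170)); rect(red,'red handle')
rect(reg&(hsv[...,2]>100)&(hsv[...,1]<60),'blade')
bl=(hsv[...,0]>100)&(hsv[...,0]<130)&(hsv[...,1]>120)&(abs(X-.53)<.12)&(abs(Y+.22)<.15)&(Z>.055); rect(bl,'cover')
og=(hsv[...,0]>5)&(hsv[...,0]<20)&(hsv[...,1]>150)&(Y>.1)&(Y<.5)&(X>.4)
n,l,st,c=cv2.connectedComponentsWithStats(og.astype(np.uint8))
for i in range(1,n):
    if st[i,4]>15: rect(l==i,f'orange {c[i]}')
bay=(abs(Z-.076)<.006)&(X>.35)&(X<.75)&(Y>.1)&(Y<.5); rect(bay,'bay top')
dk=(hsv[...,2]<90)&(X>.4)&(X<.69)&(Y>.19)&(Y<.45)
dk=dk&(np.arange(512)[None]>88)&(np.arange(512)[None]<180)&(np.arange(384)[:,None]>130)&(np.arange(384)[:,None]<215)
n,l,st,c=cv2.connectedComponentsWithStats(dk.astype(np.uint8))
for i in range(1,n):
    if st[i,4]>15: rect(l==i,f'dark {c[i]}')
# ray to plane
def ray(u,v,z0):
    T=np.linalg.inv(d['view']);r=T[:3,:3]@np.array([(u-d['cx'])/d['fx'],(v-d['cy'])/d['fy'],1]);t=(z0-T[2,3])/r[2];return T[:3,3]+t*r
for c in [(138,155),(158.5,156.5),(134.8,174.6)]: print('clip ray z=.04',np.round(ray(*c,.04),3))
E
```

```text
cam in tool [0.06968353 0.00010603 0.02043031]
axes in tool (cols x,y,z)
 [[ 0.    -0.962 -0.274]
 [ 1.     0.    -0.001]
 [ 0.001 -0.274  0.962]]
tool axes world
 [[-0.949  0.314 -0.   ]
 [ 0.314  0.949  0.   ]
 [ 0.     0.    -1.   ]]
red handle 253 [0.4455 0.0077] [0.0214 0.1085] 82.2 mean [0.4454 0.0073 0.029 ] z [0.025 0.029 0.032]
blade 342 [ 0.5459 -0.0059] [0.0397 0.089 ] 82.2 mean [ 0.5472 -0.006   0.0055] z [0.002 0.005 0.009]
cover 2916 [ 0.532  -0.2193] [0.1392 0.1991] 10.0 mean [ 0.5295 -0.2182  0.0611] z [0.058 0.061 0.065]
orange [171.23809524 172.00952381] 105 [0.5393 0.1725] [0.0132 0.0646] 88.9 mean [0.5391 0.1721 0.1057] z [0.102 0.106 0.11 ]
bay top 10304 [0.5459 0.322 ] [0.3602 0.3034] 87.9 mean [0.5435 0.3039 0.0748] z [0.071 0.075 0.079]
dark [139.09756098 155.6097561 ] 41 [0.5931 0.2759] [0.0242 0.0205] 2.6 mean [0.5917 0.2743 0.0743] z [0.07  0.075 0.078]
dark [159.47826087 157.95652174] 23 [0.5863 0.2138] [0.0141 0.0205] 54.4 mean [0.5856 0.2146 0.074 ] z [0.071 0.074 0.078]
dark [135.44444444 175.30555556] 36 [0.5346 0.2841] [0.0249 0.0203] 12.5 mean [0.5331 0.2827 0.0745] z [0.072 0.074 0.077]
clip ray z=.04 [0.601 0.288 0.04 ]
clip ray z=.04 [0.597 0.226 0.04 ]
clip ray z=.04 [0.54  0.295 0.04 ]
```

Call:
servo_tool:
  moves:
    - [0.088, -0.43, -0.376, 0.1, 0, 0, 169]
    - [0.088, -0.43, -0.376, 0.1, 0, 0, 169]
    - [0.088, -0.43, -0.376, 0.1, 0, 0, 169]
    - [0.088, -0.43, -0.376, 0.1, 0, 0, 169]
    - [0.088, -0.43, -0.376, 0.1, 0, 0, 169]

```text
time: 1.25
tcp_pos: [0.2905, 0.2845, 0.3615]
tcp_rot: [3.141, 0.0, 2.066]
wrist_force: [0.4, 0.9, -0.3]
finger_gap: 0.0879
```

```bash
cat >> h.py <<'E'
def tgt(x,y,z,yaw_deg,pitch=0,**k):
    "grasp-point target: tool down, tool x along world yaw; pitch>0 raises the tool-x direction (nose up)"
    R=Ro.from_euler('z',yaw_deg,degrees=True)*Ro.from_euler('y',-pitch,degrees=True)*Ro.from_euler('x',180,degrees=True)
    g=np.array([x,y,z]); p=g-R.apply([0,0,.147]); return p,R
def go(*a,**k):
    s,r=plan(*tgt(*a,**k)); o=bot.get_obs()
    print('t',round(o['time'],2),'shift',s,'turn',r,'| tcp',np.round(o['tcp_pos'],4),'F',np.round(o['wrist_force'],1),'gap',round(o['finger_gap'],4),'q',np.round(o['q'],2))
E
python3 - <<'E'
from h import *
go(.455,.0064,.16,-7.8)
E
```

```text
t 1.25 shift [-0.3229  0.0125  0.0545] turn [ 3.0000e-02 -5.0000e-02  1.2618e+02] | tcp [0.2905 0.2845 0.3615] F [ 0.4  0.9 -0.3] gap 0.0879 q [ 0.48  0.09  1.89 -0.    1.16 -0.01]
```

Call:
servo_tool:
  moves:
    - [0.088, -0.323, 0.0125, 0.0545, 0, 0, 126.2]
    - [0.088, -0.323, 0.0125, 0.0545, 0, 0, 126.2]
    - [0.088, -0.323, 0.0125, 0.0545, 0, 0, 126.2]
    - [0.088, -0.323, 0.0125, 0.0545, 0, 0, 126.2]
    - [0.088, -0.323, 0.0125, 0.0545, 0, 0, 126.2]

```text
time: 1.75
tcp_pos: [0.4159, 0.0718, 0.3201]
tcp_rot: [3.141, -0.001, 1.315]
wrist_force: [0.1, 1.0, -0.1]
finger_gap: 0.0879
```

```bash
python3 - <<'E'
from h import *
go(.455,.0064,.16,-7.8)
E
```

```text
t 1.75 shift [-0.0534  0.0544  0.0132] turn [ 2.000e-02 -6.000e-02  8.316e+01] | tcp [0.4159 0.0718 0.3201] F [ 0.1  1.  -0.1] gap 0.0879 q [-0.11  0.18  1.91  0.    1.05  0.15]
```

Call:
servo_tool:
  moves:
    - [0.088, -0.0534, 0.0544, 0.0132, 0, 0, 83.2]
    - [0.088, -0.0534, 0.0544, 0.0132, 0, 0, 83.2]
    - [0.088, -0.0534, 0.0544, 0.0132, 0, 0, 83.2]
    - [0.088, -0.0534, 0.0544, 0.0132, 0, 0, 83.2]
    - [0.088, -0.0534, 0.0544, 0.0132, 0, 0, 83.2]

```text
time: 2.25
tcp_pos: [0.4551, 0.0061, 0.3069]
tcp_rot: [-3.141, -0.001, 0.565]
wrist_force: [-0.1, -0.6, -0.0]
finger_gap: 0.0877
```

Call:
servo_tool:
  moves:
    - [0.088, 0, 0, 0, 0, 0, 40]
    - [0.088, 0, 0, 0, 0, 0, 40]
    - [0.088, 0, 0, 0, 0, 0, 40]
    - [0.088, 0, 0, 0, 0, 0, 40]
    - [0.088, 0, 0, 0, 0, 0, 40]

```text
time: 2.75
tcp_pos: [0.4551, 0.0061, 0.307]
tcp_rot: [-3.141, -0.001, -0.139]
wrist_force: [0.7, 0.2, 0.3]
finger_gap: 0.088
```

```bash
python3 - <<'E'
from h import *
go(.455,.0064,.025,-7.8)
d=shot('wrist','w1.png')
E
```

```text
t 2.75 shift [-0.0003 -0.0002  0.135 ] turn [-0.03 -0.03 -0.15] | tcp [0.4551 0.0061 0.307 ] F [0.7 0.2 0.3] gap 0.088 q [-0.25  0.27  1.83  0.    1.04  1.46]
```

View pics/w1.png

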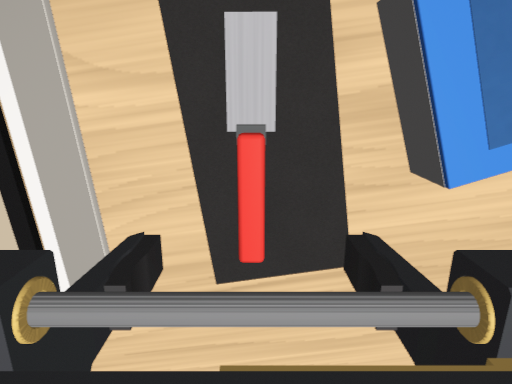

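Scraper is aligned between the jaws (handle col 251, rows 133–262). Descending and gripping.

Call:
servo_tool:
  moves:
    - [0.088, 0, 0, 0.04, 0, 0, 0]
    - [0.088, 0, 0, 0.08, 0, 0, 0]
    - [0.088, 0, 0, 0.11, 0, 0, 0]
    - [0.088, 0, 0, 0.128, 0, 0, 0]
    - [0.088, 0, 0, 0.135, 0, 0, 0]

```text
time: 3.3
tcp_pos: [0.4549, 0.0062, 0.1705]
tcp_rot: [-3.141, 0.002, -0.141]
wrist_force: [0.2, -0.2, 0.1]
finger_gap: 0.0881
```

Call:
servo_tool:
  moves:
    - [0.0, 0, 0, 0, 0, 0, 0]
    - [0.0, 0, 0, 0, 0, 0, 0]
    - [0.0, 0, 0, 0, 0, 0, 0]
    - [0.0, 0, 0, 0, 0, 0, 0]
    - [0.0, 0, 0, 0, 0, 0, 0]

```text
time: 3.8
tcp_pos: [0.455, 0.0062, 0.1708]
tcp_rot: [-3.141, 0.001, -0.141]
wrist_force: [0.2, -0.0, -0.2]
finger_gap: 0.0504
```

Call:
servo_tool:
  moves:
    - [0.0, 0, 0, -0.01, 0, 0, 0]
    - [0.0, 0, 0, -0.03, 0, 0, 0]
    - [0.0, 0, 0, -0.06, 0, 0, 0]
    - [0.0, 0, 0, -0.09, 0, 0, 0]
    - [0.0, 0, 0, -0.12, 0, 0, 0]

```text
time: 4.3
tcp_pos: [0.4549, 0.0061, 0.2929]
tcp_rot: [-3.141, 0.001, -0.141]
wrist_force: [-0.0, -0.3, -0.0]
finger_gap: 0.0102
```

```bash
python3 - <<'E'
from h import *
go(.455,.0064,.15,-7.8)
d=shot('wrist','w2.png'); np.savez('w2.npz',**d)
d=shot('scene','s2.png')
E
```

```text
t 4.3 shift [ 0.0001 -0.0003 -0.0041] turn [-0.04  0.04 -0.27] | tcp [0.4549 0.0061 0.2929] F [-0.  -0.3 -0. ] gap 0.0102 q [-0.25  0.29  1.85  0.    1.    1.47]
```

View pics/w2.png

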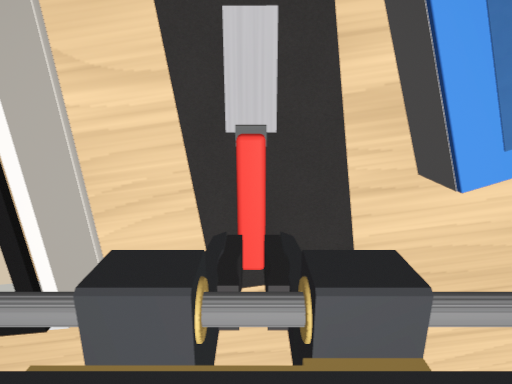

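View pics/s2.png

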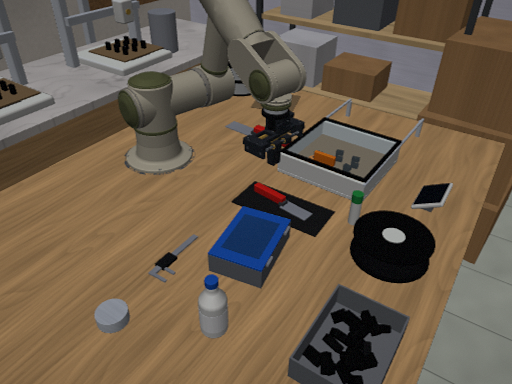

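Fingers close at ~75 mm/s; I lifted before they touched, and the scraper is still on the mat. I'll reopen and redo it with more closing time.

Call:
servo_tool:
  moves:
    - [0.06, 0, 0, 0, 0, 0, 0]
    - [0.06, 0, 0, 0, 0, 0, 0]
    - [0.06, 0, 0, 0, 0, 0, 0]
    - [0.06, 0, 0, 0, 0, 0, 0]
    - [0.06, 0, 0, 0, 0, 0, 0]

```text
time: 4.9
tcp_pos: [0.4556, 0.006, 0.2943]
tcp_rot: [-3.141, -0.005, -0.141]
wrist_force: [-0.4, -0.6, 0.8]
finger_gap: 0.0399
```

Call:
servo_tool:
  moves:
    - [0.06, 0, 0, 0.04, 0, 0, 0]
    - [0.06, 0, 0, 0.07, 0, 0, 0]
    - [0.06, 0, 0, 0.1, 0, 0, 0]
    - [0.06, 0, 0, 0.115, 0, 0, 0]
    - [0.06, 0, 0, 0.121, 0, 0, 0]

```text
time: 5.4
tcp_pos: [0.4559, 0.006, 0.1718]
tcp_rot: [-3.141, -0.002, -0.141]
wrist_force: [0.1, 0.3, -0.0]
finger_gap: 0.0604
```

Call:
servo_tool:
  moves:
    - [0.0, 0, 0, 0, 0, 0, 0]
    - [0.0, 0, 0, 0, 0, 0, 0]
    - [0.0, 0, 0, 0, 0, 0, 0]
    - [0.0, 0, 0, 0, 0, 0, 0]
    - [0.0, 0, 0, 0, 0, 0, 0]

```text
time: 5.9
tcp_pos: [0.4559, 0.006, 0.1723]
tcp_rot: [-3.141, -0.003, -0.141]
wrist_force: [0.2, 1.4, 0.1]
finger_gap: 0.0218
```

Call:
servo_tool:
  moves:
    - [0.0, 0, 0, 0, 0, 0, 0]
    - [0.0, 0, 0, 0, 0, 0, 0]
    - [0.0, 0, 0, 0, 0, 0, 0]
    - [0.0, 0, 0, 0, 0, 0, 0]
    - [0.0, 0, 0, 0, 0, 0, 0]

```text
time: 6.4
tcp_pos: [0.4559, 0.006, 0.1723]
tcp_rot: [-3.141, -0.003, -0.141]
wrist_force: [-0.5, -0.3, 0.6]
finger_gap: 0.0218
```

Gripped at 21.8 mm. Lift.

Call:
servo_tool:
  moves:
    - [0.0, 0, 0, -0.01, 0, 0, 0]
    - [0.0, 0, 0, -0.03, 0, 0, 0]
    - [0.0, 0, 0, -0.06, 0, 0, 0]
    - [0.0, 0, 0, -0.09, 0, 0, 0]
    - [0.0, 0, 0, -0.12, 0, 0, 0]

```text
time: 6.9
tcp_pos: [0.4553, 0.0061, 0.2941]
tcp_rot: [-3.141, -0.003, -0.141]
wrist_force: [1.1, 0.1, -2.0]
finger_gap: 0.0216
```

```bash
cat >> h.py <<'E'
def blade():
    "fit blade + handle in wrist picture, in world/tool coordinates"
    d=vision.get_image('wrist'); W=world(d); p,R=pose(); hsv=cv2.cvtColor(d['img'],cv2.COLOR_RGB2HSV)
    P=R.inv().apply((W-p).reshape(-1,3)).reshape(W.shape)
    m=(hsv[...,1]<50)&(hsv[...,2]>110)&(abs(P[...,1])<.05)&(P[...,0]>.03)&(abs(P[...,2]-.16)<.07)
    n,l,st,c=cv2.connectedComponentsWithStats(m.astype(np.uint8)); i=1+np.argmax(st[1:,4]); Q=P[l==i]
    print('blade n',len(Q),'tool x range',np.round(np.percentile(Q[:,0],[1,99]),4),'y',np.round(np.percentile(Q[:,1],[2,50,98]),4))
    A=np.polyfit(Q[:,0],Q[:,2],1); print(' tool z at x=.04,.13:',np.round(np.polyval(A,[.04,.13]),4),'slope deg (nose down +)',round(np.degrees(np.arctan(A[0])),2))
    return d
E
python3 - <<'E'
from h import *
d=blade(); cv2.imwrite('pics/w3.png',d['img'][:,:,::-1]); go(.455,.0064,.15,-7.8)
E
```

```text
blade n 14586 tool x range [0.0447 0.1062] y [-0.0203 -0.001   0.0182]
 tool z at x=.04,.13: [0.1709 0.1719] slope deg (nose down +) 0.61
t 6.95 shift [-0.0013 -0.0002  0.0014] turn [ 0.02 -0.6  -0.24] | tcp [0.4562 0.006  0.2984] F [ 3.5 -0.5  3.6] gap 0.0218 q [-0.24  0.28  1.84  0.    1.01  1.47]
```

View pics/w3.png

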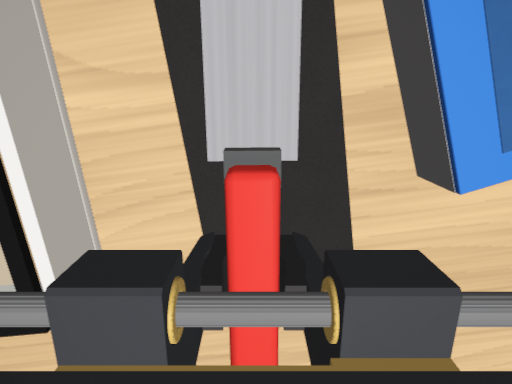

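```bash
python3 - <<'E'
from h import *
go(.2917,-.2617,.15,10)
E
```

```text
t 6.95 shift [-1.255e-01  2.881e-01  2.000e-04] turn [  0.11  -0.59 -18.04] | tcp [0.4562 0.006  0.2984] F [ 3.5 -0.5  3.6] gap 0.0218 q [-0.24  0.28  1.84  0.    1.01  1.47]
```

Call:
servo_tool:
  moves:
    - [0.0, -0.025, 0.058, 0, 0, -0.1, -4]
    - [0.0, -0.05, 0.115, 0, 0, -0.3, -7]
    - [0.0, -0.075, 0.173, 0, 0, -0.4, -11]
    - [0.0, -0.1, 0.23, 0, 0, -0.5, -15]
    - [0.0, -0.125, 0.288, 0, 0, -0.6, -18]

```text
time: 7.45
tcp_pos: [0.3241, -0.2084, 0.2977]
tcp_rot: [3.139, 0.0, 0.177]
wrist_force: [1.1, -0.1, -1.3]
finger_gap: 0.0218
```

```bash
python3 - <<'E'
from h import *
d=blade(); cv2.imwrite('pics/w4.png',d['img'][:,:,::-1]); np.savez('w4.npz',**d); go(.2917,-.2617,.15,10)
t=shot('top','t4.png'); np.savez('t4.npz',**t)
for n,d in [('wrist',d),('top',t)]:
    W=world(d);hsv=cv2.cvtColor(d['img'],cv2.COLOR_RGB2HSV)
    m=(hsv[...,0]>100)&(hsv[...,0]<130)&(hsv[...,1]>120)&(W[...,2]>.05)&(W[...,2]<.07)&(abs(W[...,1]+.22)<.16)
    P=W[m];r=cv2.minAreaRect(P[:,:2].astype(np.float32));print(n,m.sum(),r,np.round(np.median(P[:,2]),4))
E
```

```text
blade n 14513 tool x range [0.0508 0.1122] y [-0.0254 -0.0063  0.0129]
 tool z at x=.04,.13: [0.1663 0.1665] slope deg (nose down +) 0.1
t 7.5 shift [-0.0375  0.0419  0.0011] turn [ 0.29  0.07 -0.01] | tcp [ 0.3214 -0.2139  0.2979] F [-0.6 -4.6 -1.3] gap 0.0217 q [-0.89  0.14  2.03 -0.    0.97  0.51]
wrist 0 ((0.0, 0.0), (0.0, 0.0), 0.0) nan
top 2922 ((0.5315677523612976, -0.2192266583442688), (0.13858167827129364, 0.19898918271064758), 10.0281982421875) 0.0611
  return _methods._mean(a, axis=axis, dtype=dtype,
  ret = ret.dtype.type(ret / rcount)
```

View pics/w4.png

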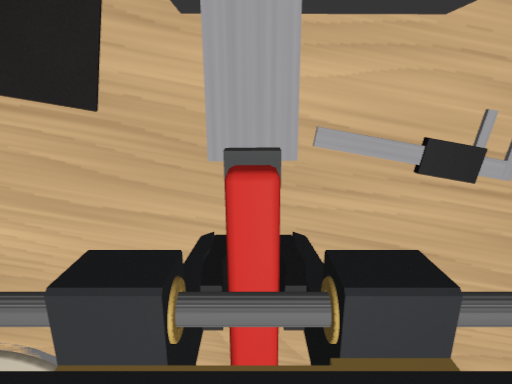

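View pics/t4.png

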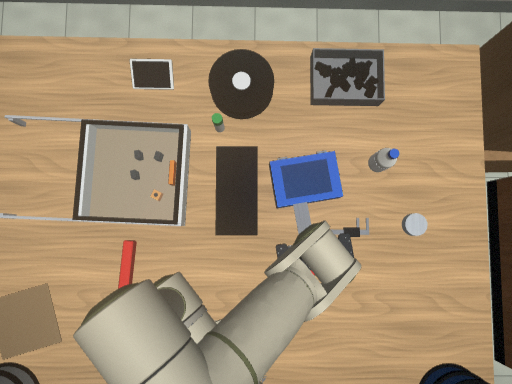

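Call:
servo_tool:
  moves:
    - [0.0, -0.037, 0.042, 0.001, 0.3, 0, 0]
    - [0.0, -0.037, 0.042, 0.001, 0.3, 0, 0]
    - [0.0, -0.037, 0.042, 0.001, 0.3, 0, 0]
    - [0.0, -0.037, 0.042, 0.001, 0.3, 0, 0]
    - [0.0, -0.037, 0.042, 0.001, 0.3, 0, 0]

```text
time: 8.05
tcp_pos: [0.2942, -0.2578, 0.297]
tcp_rot: [-3.14, 0.0, 0.169]
wrist_force: [0.6, -0.4, -2.2]
finger_gap: 0.0221
```

```bash
python3 - <<'E'
from h import *
d=blade(); cv2.imwrite('pics/w5.png',d['img'][:,:,::-1]); np.savez('w5.npz',**d); go(.2917,-.2617,.15,10)
W=world(d);p,R=pose()
for v in (100,140,180,220):
    print(v,[np.round(R.inv().apply(W[v,u]-p),4) for u in (235,252,268)])
E
```

```text
blade n 14485 tool x range [0.047  0.1084] y [-0.02   -0.0009  0.0183]
 tool z at x=.04,.13: [0.1664 0.1666] slope deg (nose down +) 0.16
t 8.1 shift [-0.0031  0.0033 -0.    ] turn [-0.1   0.02 -0.29] | tcp [ 0.2942 -0.2579  0.297 ] F [-0.9 -0.8 -1.7] gap 0.0216 q [-1.02  0.15  2.02  0.    0.97  0.38]
100 [array([ 0.0709, -0.0076,  0.166 ]), array([ 0.0709, -0.0004,  0.1652]), array([0.0709, 0.0064, 0.1669])]
140 [array([ 0.0541, -0.0079,  0.166 ]), array([ 0.054 , -0.0004,  0.1664]), array([0.054 , 0.0066, 0.1667])]
180 [array([ 0.0416, -0.0068,  0.1427]), array([ 0.0413, -0.0004,  0.144 ]), array([0.0418, 0.0057, 0.142 ])]
220 [array([ 0.0257, -0.007 ,  0.1421]), array([ 0.0257, -0.0004,  0.1421]), array([0.0253, 0.0059, 0.1431])]
```

View pics/w5.png

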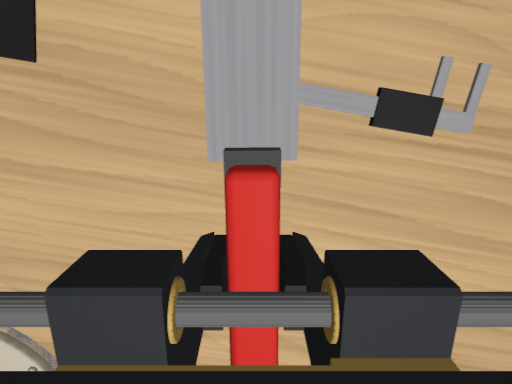

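Blade is level in the grip (underside 21 mm below grasp point, tip 136 mm ahead). Moving to the pre-insert pose.

```bash
python3 - <<'E'
from h import *
go(.3089,-.2585,.0694,10)
E
```

```text
t 8.1 shift [0.0144 0.0032 0.0805] turn [-0.1   0.02 -0.29] | tcp [ 0.2942 -0.2579  0.297 ] F [-0.9 -0.8 -1.7] gap 0.0216 q [-1.02  0.15  2.02  0.    0.97  0.38]
```

Call:
servo_tool:
  moves:
    - [0.0, 0.003, 0.003, 0.02, -0.1, 0, -0.3]
    - [0.0, 0.006, 0.003, 0.04, -0.1, 0, -0.3]
    - [0.0, 0.01, 0.003, 0.06, -0.1, 0, -0.3]
    - [0.0, 0.0144, 0.003, 0.076, -0.1, 0, -0.3]
    - [0.0, 0.0144, 0.0032, 0.0805, -0.1, 0, -0.3]

```text
time: 8.6
tcp_pos: [0.3093, -0.2575, 0.2153]
tcp_rot: [-3.139, 0.001, 0.176]
wrist_force: [-0.7, 0.5, -0.2]
finger_gap: 0.0215
```

```bash
python3 - <<'E'
from h import *
go(.3089,-.2585,.0694,10)
shot('top','t6.png');d=shot('scene','s6.png')
cv2.imwrite('pics/s6z.png',cv2.resize(d['img'][160:300,120:300],None,fx=3,fy=3)[:,:,::-1])
E
```

```text
t 8.6 shift [-0.0006  0.0009 -0.0011] turn [-0.14  0.08  0.11] | tcp [ 0.3093 -0.2575  0.2153] F [-0.7  0.5 -0.2] gap 0.0215 q [-0.99  0.34  2.06 -0.    0.75  0.41]
```

View pics/s6z.png

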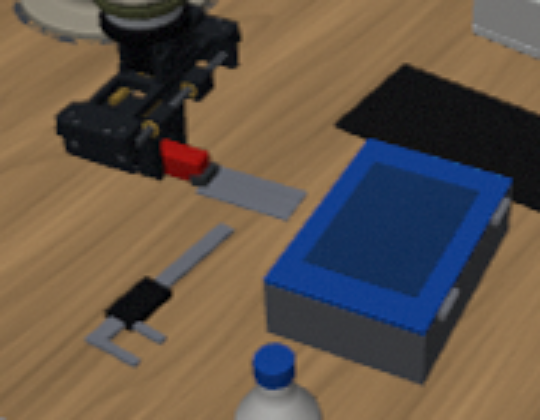

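Blade is at notch level in front of the case, centred. Inserting slowly.

Call:
servo_tool:
  moves:
    - [0.0, 0.01, 0.0005, -0.001, 0, 0, 0]
    - [0.0, 0.018, 0.0005, -0.001, 0, 0, 0]
    - [0.0, 0.025, 0.0005, -0.001, 0, 0, 0]
    - [0.0, 0.032, 0.0005, -0.001, 0, 0, 0]
    - [0.0, 0.038, 0.0005, -0.001, 0, 0, 0]

```text
time: 9.2
tcp_pos: [0.3473, -0.2517, 0.2174]
tcp_rot: [-3.141, 0.001, 0.176]
wrist_force: [0.6, 0.3, -1.3]
finger_gap: 0.0219
```

```bash
python3 - <<'E'
from h import *
go(.368,-.2481,.0694,10)
E
```

```text
t 9.2 shift [0.021  0.0001 0.0009] turn [-0.05  0.04  0.09] | tcp [ 0.3473 -0.2517  0.2174] F [ 0.6  0.3 -1.3] gap 0.0219 q [-0.9   0.38  1.99 -0.    0.78  0.49]
```

Call:
servo_tool:
  moves:
    - [0.0, 0.008, 0, 0.0005, 0, 0, 0]
    - [0.0, 0.016, 0, 0.001, 0, 0, 0]
    - [0.0, 0.024, 0, 0.001, 0, 0, 0]
    - [0.0, 0.032, 0, 0.001, 0, 0, 0]
    - [0.0, 0.04, 0, 0.001, 0, 0, 0]

```text
time: 9.7
tcp_pos: [0.3873, -0.2446, 0.2163]
tcp_rot: [-3.141, 0.001, 0.176]
wrist_force: [0.3, -0.6, -2.3]
finger_gap: 0.0217
```

```bash
python3 - <<'E'
from h import *
o=bot.get_obs(); p,R=pose()
g=p+R.apply([0,0,.147]); C=np.array([.532,-.2193]); xh=np.array([np.cos(np.radians(10)),np.sin(np.radians(10))])
s=(g[:2]-C)@xh+.07; print('grasp s (front=0)',s,'tip',s+.136,'z',g[2],o['wrist_force'])
# lever: keep fulcrum: front wall edge s=0,z=.043 ; blade underside passes through it; tip at depth D
D=s+.136
for th in (0,6,9,12,15,17):
    t=np.radians(th); u=np.array([np.cos(t),np.sin(t)]); nrm=np.array([-np.sin(t),np.cos(t)])
    piv=np.array([0,.043]); 
    gs=piv+u*(-(.136-D))+nrm*.0214   # grasp pt: (0.136-D) behind fulcrum along blade
    G=C+xh*(gs[0]-.07); print(th,'tip z',piv+u*D,'handle end z',(piv-u*(.2-D))[1]); go(G[0],G[1],gs[1],10,pitch=th)
E
```

```text
grasp s (front=0) -0.0769538988648136 tip 0.05904610113518641 z 0.06932488771234166 [ 0.34289768 -0.55003363 -2.34395042]
0 tip z [0.0590461 0.043    ] handle end z 0.043
t 9.7 shift [-0.0001  0.0002  0.0049] turn [-0.05  0.04  0.09] | tcp [ 0.3873 -0.2446  0.2163] F [ 0.3 -0.6 -2.3] gap 0.0217 q [-0.82  0.43  1.9  -0.    0.81  0.57]
6 tip z [0.05872264 0.049172  ] handle end z 0.028266305560076786
t 9.7 shift [-0.0173  0.0002  0.0139] turn [-0.05  6.04  0.09] | tcp [ 0.3873 -0.2446  0.2163] F [ 0.3 -0.6 -2.3] gap 0.0217 q [-0.82  0.43  1.9  -0.    0.81  0.57]
9 tip z [0.05831915 0.05223685] handle end z 0.020949952235748075
t 9.7 shift [-0.0255  0.0002  0.0191] turn [-0.05  9.04  0.09] | tcp [ 0.3873 -0.2446  0.2163] F [ 0.3 -0.6 -2.3] gap 0.0217 q [-0.82  0.43  1.9  -0.    0.81  0.57]
12 tip z [0.0577558  0.05527637] handle end z 0.01369403655966115
t 9.7 shift [-0.0334  0.0002  0.0246] turn [-0.06 12.04  0.09] | tcp [ 0.3873 -0.2446  0.2163] F [ 0.3 -0.6 -2.3] gap 0.0217 q [-0.82  0.43  1.9  -0.    0.81  0.57]
15 tip z [0.05703415 0.05828226] handle end z 0.006518446492331659
t 9.7 shift [-0.041   0.0002  0.0306] turn [-0.06 15.04  0.08] | tcp [ 0.3873 -0.2446  0.2163] F [ 0.3 -0.6 -2.3] gap 0.0217 q [-0.82  0.43  1.9  -0.    0.81  0.57]
17 tip z [0.05646607 0.06026341] handle end z 0.0017890683015782116
t 9.7 shift [-0.046   0.0002  0.0348] turn [-0.06 17.04  0.08] | tcp [ 0.3873 -0.2446  0.2163] F [ 0.3 -0.6 -2.3] gap 0.0217 q [-0.82  0.43  1.9  -0.    0.81  0.57]
```

Call:
servo_tool:
  moves:
    - [0.0, -0.007, 0, 0.006, 0, 2.5, 0]
    - [0.0, -0.014, 0, 0.0115, 0, 5, 0]
    - [0.0, -0.021, 0, 0.016, 0, 7.5, 0]
    - [0.0, -0.0275, 0, 0.0205, 0, 10, 0]
    - [0.0, -0.0334, 0, 0.0246, 0, 12, 0]

```text
time: 10.2
tcp_pos: [0.3548, -0.2506, 0.1921]
tcp_rot: [3.141, -0.212, 0.176]
wrist_force: [3.9, 2.5, 4.5]
finger_gap: 0.0221
```

```bash
python3 - <<'E'
from h import *
o=bot.get_obs(); print(np.round(o['wrist_force'],1),np.round(o['moment'],2),o['tcp_rot'],o['tcp_pos'])
d=shot('scene','s7.png')
cv2.imwrite('pics/s7z.png',cv2.resize(d['img'][160:300,120:300],None,fx=3,fy=3)[:,:,::-1])
E
```

```text
[3.9 2.5 4.5] [ 0.45 -0.79  0.22] [ 3.14117779 -0.21171991  0.17579962] [ 0.35484373 -0.25062581  0.19212688]
```

View pics/s7z.png

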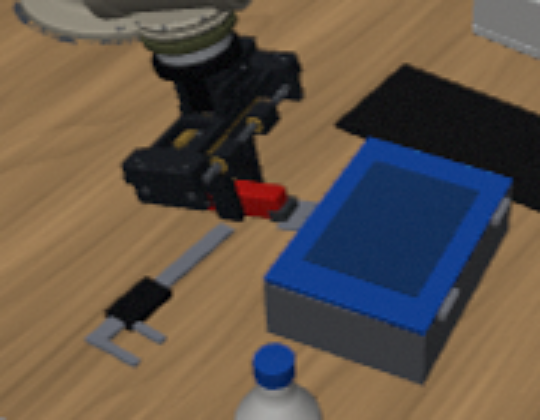

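```bash
cat >> h.py <<'E'
C=np.array([.532,-.2193]); xh=np.array([np.cos(np.radians(10)),np.sin(np.radians(10))]); yh=np.array([-xh[1],xh[0]])
def tipto(s,z,th):
    "put blade tip (underside) at case s (front=0), z, pitch th"
    t=np.radians(th); u=np.array([np.cos(t),np.sin(t)]); n=np.array([-u[1],u[0]])
    gs=np.array([s,z])-u*.136+n*.0214; G=C+xh*(gs[0]-.07)
    print(f's{s:.3f} z{z:.3f} th{th} grip z {gs[1]:.3f} handle end z {(np.array([s,z])-.2*u)[1]:.3f}',end=' '); go(G[0],G[1],gs[1],10,pitch=th)
def tipnow():
    p,R=pose(); q=p+R.apply([.136,0,.1684]); print('tip s',round((q[:2]-C)@xh+.07,4),'z',round(q[2],4),'lat',round((q[:2]-C)@yh,4),'pitch',round(np.degrees(np.arcsin(R.as_matrix()[2,0])),2))
E
python3 - <<'E'
from h import *
tipnow()
tipto(.057,.0575,14); tipto(.0565,.060,16);tipto(.0565,.063,16);tipto(.0565,.068,16)
E
```

```text
tip s 0.058 z 0.0557 lat 0.0002 pitch 12.18
s0.057 z0.058 th14 grip z 0.045 handle end z 0.009 t 10.25 shift [-0.0059 -0.      0.0025] turn [-0.03  1.82  0.05] | tcp [ 0.3543 -0.2506  0.1916] F [3.5 1.2 4.3] gap 0.0216 q [-0.92  0.42  2.02  0.33  0.63  0.21]
s0.057 z0.060 th16 grip z 0.043 handle end z 0.005 t 10.25 shift [-0.0115 -0.      0.0049] turn [-0.03  3.82  0.05] | tcp [ 0.3543 -0.2506  0.1916] F [3.5 1.2 4.3] gap 0.0216 q [-0.92  0.42  2.02  0.33  0.63  0.21]
s0.057 z0.063 th16 grip z 0.046 handle end z 0.008 t 10.25 shift [-0.0108 -0.      0.002 ] turn [-0.03  3.82  0.05] | tcp [ 0.3543 -0.2506  0.1916] F [3.5 1.2 4.3] gap 0.0216 q [-0.92  0.42  2.02  0.33  0.63  0.21]
s0.057 z0.068 th16 grip z 0.051 handle end z 0.013 t 10.25 shift [-0.0098 -0.     -0.0029] turn [-0.03  3.82  0.05] | tcp [ 0.3543 -0.2506  0.1916] F [3.5 1.2 4.3] gap 0.0216 q [-0.92  0.42  2.02  0.33  0.63  0.21]
```

Call:
servo_tool:
  moves:
    - [0.0, -0.003, 0, 0.0012, 0, 1, 0]
    - [0.0, -0.006, 0, 0.0025, 0, 2, 0]
    - [0.0, -0.009, 0, 0.0037, 0, 3, 0]
    - [0.0, -0.0115, 0, 0.0049, 0, 3.8, 0]
    - [0.0, -0.0115, 0, 0.0049, 0, 3.8, 0]

```text
time: 10.75
tcp_pos: [0.3445, -0.2525, 0.1846]
tcp_rot: [-3.141, -0.279, 0.175]
wrist_force: [1.9, 0.4, 1.5]
finger_gap: 0.0219
```

```bash
python3 - <<'E'
from h import *
o=bot.get_obs(); print(np.round(o['wrist_force'],1),np.round(o['moment'],2)); tipnow()
d=shot('scene','s8.png')
cv2.imwrite('pics/s8z.png',cv2.resize(d['img'][160:300,120:300],None,fx=3,fy=3)[:,:,::-1])
tipto(.0565,.063,17);tipto(.0565,.07,17);tipto(.0565,.08,17)
E
```

```text
[1.9 0.4 1.5] [ 0.18 -0.12  0.12]
tip s 0.0567 z 0.0601 lat 0.0 pitch 15.98
s0.057 z0.063 th17 grip z 0.044 handle end z 0.005 t 10.8 shift [-0.0025 -0.0002 -0.0003] turn [-0.03  1.04  0.04] | tcp [ 0.3446 -0.2525  0.1846] F [1.8 0.9 1.6] gap 0.0221 q [-0.96  0.43  2.05  0.46  0.59  0.06]
s0.057 z0.070 th17 grip z 0.051 handle end z 0.012 t 10.8 shift [-0.0005 -0.0002 -0.007 ] turn [-0.03  1.04  0.04] | tcp [ 0.3446 -0.2525  0.1846] F [1.8 0.9 1.6] gap 0.0221 q [-0.96  0.43  2.05  0.46  0.59  0.06]
s0.057 z0.080 th17 grip z 0.061 handle end z 0.022 t 10.8 shift [ 0.0022 -0.0002 -0.0167] turn [-0.03  1.04  0.04] | tcp [ 0.3446 -0.2525  0.1846] F [1.8 0.9 1.6] gap 0.0221 q [-0.96  0.43  2.05  0.46  0.59  0.06]
```

View pics/s8z.png

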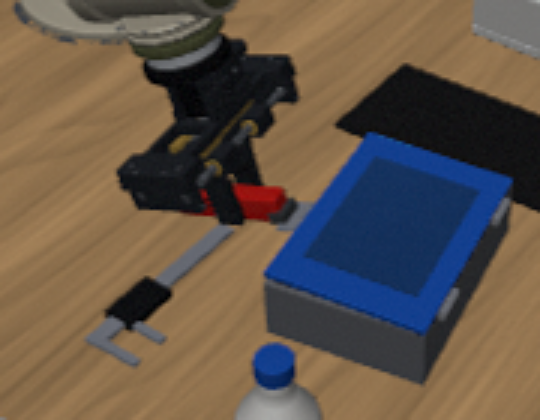

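The cover cracked open a little (force fell from 4.5 to 1.5 N). Raising the blade now.

Call:
servo_tool:
  moves:
    - [0.0, -0.001, 0, -0.003, 0, 0.6, 0]
    - [0.0, 0.0, 0, -0.007, 0, 1, 0]
    - [0.0, 0.001, 0, -0.012, 0, 1, 0]
    - [0.0, 0.0022, 0, -0.0167, 0, 1, 0]
    - [0.0, 0.0035, 0, -0.021, 0, 1, 0]

```text
time: 11.3
tcp_pos: [0.3421, -0.2529, 0.2063]
tcp_rot: [-3.141, -0.296, 0.176]
wrist_force: [-1.1, -0.2, -2.9]
finger_gap: 0.0216
```

```bash
python3 - <<'E'
from h import *
o=bot.get_obs(); print(np.round(o['wrist_force'],1),np.round(o['moment'],2)); tipnow()
d=blade(); cv2.imwrite('pics/w9.png',d['img'][:,:,::-1])
d=shot('scene','s9.png')
cv2.imwrite('pics/s9z.png',cv2.resize(d['img'][160:300,120:300],None,fx=3,fy=3)[:,:,::-1])
tipto(.0565,.1,17);tipto(.02,.08,17)
E
```

```text
[-1.1 -0.2 -2.9] [-0.08  0.94  0.03]
tip s 0.0564 z 0.0848 lat 0.0001 pitch 16.95
blade n 6547 tool x range [0.0421 0.0768] y [-0.0298 -0.0007  0.0273]
 tool z at x=.04,.13: [0.1744 0.201 ] slope deg (nose down +) 16.48
s0.057 z0.100 th17 grip z 0.081 handle end z 0.042 t 11.4 shift [ 0.0042 -0.0002 -0.0143] turn [0.01 0.02 0.07] | tcp [ 0.3423 -0.253   0.2064] F [-1.2  0.9 -3. ] gap 0.0222 q [-0.97  0.37  2.05  0.46  0.64  0.07]
s0.020 z0.080 th17 grip z 0.061 handle end z 0.022 t 11.4 shift [-0.0365 -0.0003 -0.0058] turn [0.01 0.02 0.07] | tcp [ 0.3423 -0.253   0.2064] F [-1.2  0.9 -3. ] gap 0.0222 q [-0.97  0.37  2.05  0.46  0.64  0.07]
```

View pics/s9z.png

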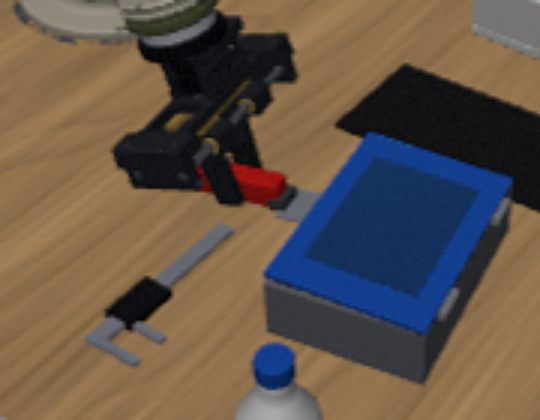

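```bash
cat >> h.py <<'E'
def cover():
    d=vision.get_image('top'); W=world(d);hsv=cv2.cvtColor(d['img'],cv2.COLOR_RGB2HSV)
    s=(W[...,:2]-C)@xh+.07; l=(W[...,:2]-C)@yh
    m=(hsv[...,0]>100)&(hsv[...,0]<130)&(hsv[...,1]>120)&(W[...,2]>.05)&(abs(l)<.1)&(s>-.02)&(s<.2)
    A=np.polyfit(s[m],W[...,2][m],1); print('cover n',m.sum(),'angle deg',round(-np.degrees(np.arctan(A[0])),2),'z at s=0,.14',np.round(np.polyval(A,[0,.14]),4),'s range',np.round(np.percentile(s[m],[1,99]),3))
    return d
E
python3 - <<'E'
from h import *
cover()
E
```

```text
cover n 2927 angle deg 3.09 z at s=0,.14 [0.0687 0.0611] s range [0.002 0.137]
```

The blade slipped in the grip by about 16°, so it's now level. The cover is 3° open. I'll use the notch sill as the fulcrum again, with a deeper insertion and more tool pitch, so the grip needs less torque.

```bash
cat >> h.py <<'E'
def gripto(s,z,th,lat=0,yaw=10):
    G=C+xh*(s-.07)+yh*lat; print(f'grip s{s:.3f} z{z:.3f} th{th}',end=' '); go(G[0],G[1],z,yaw,pitch=th)
def gripnow():
    p,R=pose(); q=p+R.apply([0,0,.147]); print('grip s',round((q[:2]-C)@xh+.07,4),'z',round(q[2],4),'lat',round((q[:2]-C)@yh,4),'pitch',round(np.degrees(np.arcsin(R.as_matrix()[2,0])),2))
E
python3 - <<'E'
from h import *
gripnow(); gripto(-.055,.067,17); gripto(-.0575,.0545,25);gripto(-.059,.0445,34)
E
```

```text
grip s -0.0798 z 0.0655 lat -0.0002 pitch 16.98
grip s-0.055 z0.067 th17 t 11.45 shift [ 0.0241 -0.0002  0.0058] turn [0.   0.02 0.06] | tcp [ 0.3423 -0.2529  0.2061] F [-1.4  0.7 -2.9] gap 0.022 q [-0.97  0.38  2.05  0.46  0.64  0.07]
grip s-0.058 z0.054 th25 t 11.45 shift [-0.0024 -0.0002  0.0185] turn [-0.    8.02  0.06] | tcp [ 0.3423 -0.2529  0.2061] F [-1.4  0.7 -2.9] gap 0.022 q [-0.97  0.38  2.05  0.46  0.64  0.07]
grip s-0.059 z0.044 th34 t 11.45 shift [-0.0293 -0.0002  0.0326] turn [-1.000e-02  1.702e+01  6.000e-02] | tcp [ 0.3423 -0.2529  0.2061] F [-1.4  0.7 -2.9] gap 0.022 q [-0.97  0.38  2.05  0.46  0.64  0.07]
```

Call:
servo_tool:
  moves:
    - [0.0, 0.005, 0, 0.0012, 0, 0, 0]
    - [0.0, 0.01, 0, 0.0024, 0, 0, 0]
    - [0.0, 0.015, 0, 0.0036, 0, 0, 0]
    - [0.0, 0.02, 0, 0.0048, 0, 0, 0]
    - [0.0, 0.0241, 0, 0.0058, 0, 0, 0]

```text
time: 11.95
tcp_pos: [0.3671, -0.2485, 0.2075]
tcp_rot: [3.141, -0.296, 0.176]
wrist_force: [-0.7, -0.4, -3.7]
finger_gap: 0.0217
```

```bash
python3 - <<'E'
from h import *
gripnow(); d=blade(); cv2.imwrite('pics/w10.png',d['img'][:,:,::-1]); cover(); gripto(-.0565,.0595,21); gripto(-.0575,.0545,25);gripto(-.059,.0445,34)
E
```

```text
grip s -0.0545 z 0.0669 lat -0.0 pitch 16.97
blade n 1483 tool x range [0.0407 0.0519] y [-0.0342 -0.0014  0.0323]
 tool z at x=.04,.13: [0.1804 0.1675] slope deg (nose down +) -8.15
cover n 2934 angle deg 3.09 z at s=0,.14 [0.0687 0.0612] s range [0.002 0.137]
grip s-0.057 z0.059 th21 t 12.05 shift [-0.0145 -0.0001  0.007 ] turn [-0.    4.    0.09] | tcp [ 0.3672 -0.2485  0.2077] F [ 0.8  0.5 -2.5] gap 0.0217 q [-0.91  0.4   2.    0.44  0.65  0.14]
grip s-0.058 z0.054 th25 t 12.05 shift [-0.0271 -0.0002  0.0126] turn [-0.01  8.    0.09] | tcp [ 0.3672 -0.2485  0.2077] F [ 0.8  0.5 -2.5] gap 0.0217 q [-0.91  0.4   2.    0.44  0.65  0.14]
grip s-0.059 z0.044 th34 t 12.05 shift [-0.054  -0.0002  0.0267] turn [-1.0e-02  1.7e+01  9.0e-02] | tcp [ 0.3672 -0.2485  0.2077] F [ 0.8  0.5 -2.5] gap 0.0217 q [-0.91  0.4   2.    0.44  0.65  0.14]
```

View pics/w10.png

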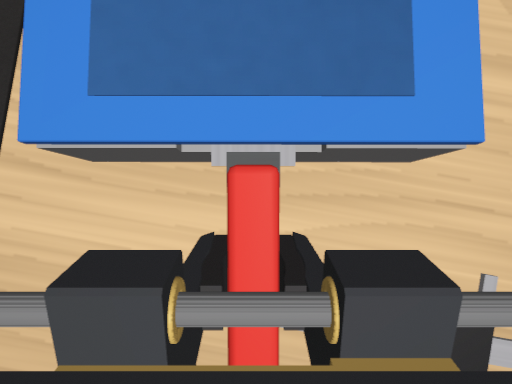

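Call:
servo_tool:
  moves:
    - [0.0, -0.007, 0, 0.0036, 0, 2, 0]
    - [0.0, -0.0145, 0, 0.007, 0, 4, 0]
    - [0.0, -0.021, 0, 0.0098, 0, 6, 0]
    - [0.0, -0.0271, 0, 0.0126, 0, 8, 0]
    - [0.0, -0.0271, 0, 0.0126, 0, 8, 0]

```text
time: 12.55
tcp_pos: [0.345, -0.2526, 0.1876]
tcp_rot: [3.141, -0.437, 0.175]
wrist_force: [0.4, 1.1, -2.9]
finger_gap: 0.0218
```

```bash
cat >> h.py <<'E'
def handle():
    d=vision.get_image('wrist'); W=world(d); p,R=pose(); hsv=cv2.cvtColor(d['img'],cv2.COLOR_RGB2HSV)
    P=R.inv().apply((W-p).reshape(-1,3)).reshape(W.shape)
    m=(hsv[...,1]>140)&(hsv[...,2]>80)&((hsv[...,0]<8)|(hsv[...,0]>172))&(abs(P[...,1])<.008)&(abs(P[...,2]-.145)<.03)&(P[...,0]>-.03)
    Q=P[m]; A=np.polyfit(Q[:,0],Q[:,2],1)
    print('handle n',len(Q),'x',np.round(np.percentile(Q[:,0],[1,99]),3),'top z at x=0',round(A[1],4),'blade pitch rel tool (nose up +)',round(-np.degrees(np.arctan(A[0])),2),'world',round(np.degrees(np.arcsin(R.as_matrix()[2,0])-np.arctan(A[0])),2)); return d
E
python3 - <<'E'
from h import *
gripnow(); handle(); cover(); gripto(-.0585,.0495,30);gripto(-.059,.0445,34)
print(bot.get_obs()['moment'])
E
```

```text
grip s -0.0577 z 0.0544 lat -0.0003 pitch 25.03
handle n 5971 x [-0.029  0.045] top z at x=0 0.1426 blade pitch rel tool (nose up +) -14.99 world 9.98
cover n 2913 angle deg 3.72 z at s=0,.14 [0.0704 0.0613] s range [0.002 0.137]
grip s-0.059 z0.050 th30 t 12.65 shift [-0.0159 -0.0003  0.0048] turn [0.   5.05 0.08] | tcp [ 0.3454 -0.2525  0.1879] F [-0.3 -0.6 -2.6] gap 0.0215 q [-0.98  0.42  2.07  0.75  0.6  -0.21]
grip s-0.059 z0.044 th34 t 12.65 shift [-0.0287 -0.0003  0.0103] turn [0.   9.05 0.08] | tcp [ 0.3454 -0.2525  0.1879] F [-0.3 -0.6 -2.6] gap 0.0215 q [-0.98  0.42  2.07  0.75  0.6  -0.21]
[-0.11931891  0.75222819  0.05382153]
```

Blade pitch is now 10°, as planned, and the cover is starting to move (3.7°). Continuing the lever.

Call:
servo_tool:
  moves:
    - [0.0, -0.008, 0, 0.0024, 0, 2.5, 0]
    - [0.0, -0.0159, 0, 0.0048, 0, 5, 0]
    - [0.0, -0.022, 0, 0.0075, 0, 7, 0]
    - [0.0, -0.0287, 0, 0.0103, 0, 9, 0]
    - [0.0, -0.0287, 0, 0.0103, 0, 9, 0]

```text
time: 13.15
tcp_pos: [0.3242, -0.2567, 0.1667]
tcp_rot: [3.141, -0.594, 0.176]
wrist_force: [1.1, 1.7, 3.4]
finger_gap: 0.0214
```

```bash
python3 - <<'E'
from h import *
gripnow(); d=handle(); cv2.imwrite('pics/w11.png',d['img'][:,:,::-1]);cover()
print(bot.get_obs()['moment'],bot.get_obs()['wrist_force'])
d=shot('scene','s11.png')
cv2.imwrite('pics/s11z.png',cv2.resize(d['img'][160:300,120:300],None,fx=3,fy=3)[:,:,::-1])
E
```

```text
grip s -0.0589 z 0.0448 lat -0.0007 pitch 34.01
handle n 5961 x [-0.029  0.045] top z at x=0 0.1425 blade pitch rel tool (nose up +) -14.96 world 18.98
cover n 2812 angle deg 13.89 z at s=0,.14 [0.0961 0.0615] s range [0.006 0.138]
[0.12804133 0.04641417 0.05183528] [-1.08870247  0.24372259  2.9508748 ]
```

View pics/s11z.png

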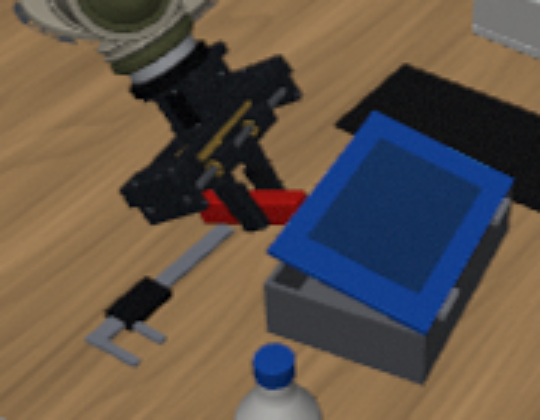

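Cover at 14° with the blade at 19° pitch. Next I'll back the blade out to a longer lever arm, then swing the cover up.

```bash
cat >> h.py <<'E'
def tip2(s,z,phi,off=15.):
    t=np.radians(phi); u=np.array([np.cos(t),np.sin(t)]); n=np.array([-u[1],u[0]])
    gs=np.array([s,z])-u*.136+n*.0214
    print(f'tip {s:.3f},{z:.3f} phi{phi} end z {z-.2*u[1]:.3f}',end=' '); gripto(gs[0],gs[1],phi+off)
E
python3 - <<'E'
from h import *
tip2(.077,.069,19);tip2(.024,.069,19)
E
```

```text
tip 0.077,0.069 phi19 end z 0.004 grip s-0.059 z0.045 th34.0 t 13.3 shift [ 0.0001 -0.0006  0.0002] turn [0.04 0.09 0.12] | tcp [ 0.3244 -0.2565  0.1669] F [-0.5  0.   3.4] gap 0.022 q [-1.06  0.46  2.14  1.09  0.64 -0.61]
tip 0.024,0.069 phi19 end z 0.004 grip s-0.112 z0.045 th34.0 t 13.3 shift [-0.0439 -0.0007 -0.0294] turn [0.04 0.09 0.12] | tcp [ 0.3244 -0.2565  0.1669] F [-0.5  0.   3.4] gap 0.022 q [-1.06  0.46  2.14  1.09  0.64 -0.61]
```

Call:
servo_tool:
  moves:
    - [0.0, -0.0075, 0, -0.0062, 0, 0, 0]
    - [0.0, -0.0165, 0, -0.0118, 0, 0, 0]
    - [0.0, -0.0255, 0, -0.0178, 0, 0, 0]
    - [0.0, -0.035, 0, -0.0238, 0, 0, 0]
    - [0.0, -0.0439, 0, -0.0298, 0, 0, 0]

```text
time: 13.8
tcp_pos: [0.271, -0.2659, 0.1671]
tcp_rot: [3.14, -0.591, 0.176]
wrist_force: [0.9, -0.2, -1.3]
finger_gap: 0.0222
```

```bash
python3 - <<'E'
from h import *
d=handle();cv2.imwrite('pics/w12.png',d['img'][:,:,::-1]); cover(); gripnow()
tip2(.0235,.085,22);tip2(.0235,.1,26);tip2(.034,.118,30)
E
```

```text
handle n 6087 x [-0.029  0.045] top z at x=0 0.1426 blade pitch rel tool (nose up +) -15.31 world 18.55
cover n 2785 angle deg 13.9 z at s=0,.14 [0.0961 0.0614] s range [0.006 0.138]
grip s -0.1133 z 0.045 lat -0.0009 pitch 33.88
tip 0.024,0.085 phi22 end z 0.010 grip s-0.111 z0.054 th37.0 t 13.9 shift [-0.0008 -0.0007 -0.0057] turn [0.08 3.12 0.01] | tcp [ 0.2709 -0.2661  0.1671] F [ 0.6 -0.  -2.2] gap 0.0218 q [-1.21  0.42  2.22  1.06  0.68 -0.72]
tip 0.024,0.100 phi26 end z 0.012 grip s-0.108 z0.060 th41.0 t 13.9 shift [-0.0058 -0.0007 -0.0081] turn [0.08 7.12 0.01] | tcp [ 0.2709 -0.2661  0.1671] F [ 0.6 -0.  -2.2] gap 0.0218 q [-1.21  0.42  2.22  1.06  0.68 -0.72]
tip 0.034,0.118 phi30 end z 0.018 grip s-0.094 z0.069 th45.0 t 13.9 shift [ 0.0004 -0.0007 -0.0063] turn [8.000e-02 1.112e+01 1.000e-02] | tcp [ 0.2709 -0.2661  0.1671] F [ 0.6 -0.  -2.2] gap 0.0218 q [-1.21  0.42  2.22  1.06  0.68 -0.72]
```

View pics/w12.png

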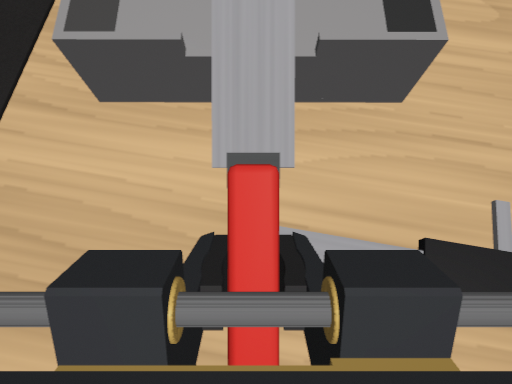

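Blade still under the cover, above the sill. Lifting along the arc.

Call:
servo_tool:
  moves:
    - [0.0, 0, 0, -0.003, 0, 1.5, 0]
    - [0.0, -0.001, 0, -0.0057, 0, 3.1, 0]
    - [0.0, -0.0035, 0, -0.007, 0, 5, 0]
    - [0.0, -0.0058, 0, -0.0081, 0, 7.1, 0]
    - [0.0, -0.0058, 0, -0.0081, 0, 7.1, 0]

```text
time: 14.4
tcp_pos: [0.2615, -0.2677, 0.1705]
tcp_rot: [3.14, -0.716, 0.174]
wrist_force: [-0.2, -0.2, -1.7]
finger_gap: 0.0219
```

```bash
python3 - <<'E'
from h import *
d=handle(); cover(); gripnow()
tip2(.034,.118,30);tip2(.052,.143,32)
E
```

```text
handle n 6126 x [-0.029  0.044] top z at x=0 0.1424 blade pitch rel tool (nose up +) -18.4 world 22.6
cover n 2711 angle deg 18.79 z at s=0,.14 [0.1093 0.0617] s range [0.01  0.139]
grip s -0.1081 z 0.0597 lat -0.001 pitch 40.98
tip 0.034,0.118 phi30 end z 0.018 grip s-0.094 z0.069 th45.0 t 14.5 shift [ 0.0058 -0.0008  0.0026] turn [0.09 4.02 0.01] | tcp [ 0.2618 -0.2677  0.1706] F [ 1.   0.5 -1.1] gap 0.0217 q [-1.27  0.42  2.24  1.17  0.78 -0.86]
tip 0.052,0.143 phi32 end z 0.037 grip s-0.075 z0.089 th47.0 t 14.5 shift [ 0.0291 -0.0008  0.0005] turn [0.09 6.02 0.01] | tcp [ 0.2618 -0.2677  0.1706] F [ 1.   0.5 -1.1] gap 0.0217 q [-1.27  0.42  2.24  1.17  0.78 -0.86]
```

```bash
python3 - <<'E'
from h import *
tip2(.024,.109,29,19);tip2(.035,.1285,35,20)
E
```

```text
tip 0.024,0.109 phi29 end z 0.012 grip s-0.105 z0.062 th48 t 14.5 shift [-0.0145 -0.0008  0.0013] turn [0.09 7.02 0.01] | tcp [ 0.2618 -0.2677  0.1706] F [ 1.   0.5 -1.1] gap 0.0217 q [-1.27  0.42  2.24  1.17  0.78 -0.86]
tip 0.035,0.129 phi35 end z 0.014 grip s-0.089 z0.068 th55 t 14.5 shift [-0.0155 -0.0008  0.0108] turn [9.000e-02 1.402e+01 1.000e-02] | tcp [ 0.2618 -0.2677  0.1706] F [ 1.   0.5 -1.1] gap 0.0217 q [-1.27  0.42  2.24  1.17  0.78 -0.86]
```

Call:
servo_tool:
  moves:
    - [0.0, -0.0075, 0, 0.0007, 0, 3.5, 0]
    - [0.0, -0.0145, 0, 0.0013, 0, 7, 0]
    - [0.0, -0.0152, 0, 0.0045, 0, 9.5, 0]
    - [0.0, -0.0155, 0, 0.0078, 0, 12, 0]
    - [0.0, -0.0155, 0, 0.0108, 0, 14, 0]

```text
time: 15.0
tcp_pos: [0.2574, -0.2685, 0.1521]
tcp_rot: [3.139, -0.96, 0.176]
wrist_force: [-0.4, -1.3, -3.4]
finger_gap: 0.0217
```

```bash
python3 - <<'E'
from h import *
d=handle(); cover(); gripnow()
d=shot('scene','s13.png')
cv2.imwrite('pics/s13z.png',cv2.resize(d['img'][140:300,120:300],None,fx=3,fy=3)[:,:,::-1])
E
```

```text
handle n 6202 x [-0.03   0.043] top z at x=0 0.1421 blade pitch rel tool (nose up +) -22.13 world 33.0
cover n 2135 angle deg 34.57 z at s=0,.14 [0.1593 0.0628] s range [0.027 0.14 ]
grip s -0.0885 z 0.0678 lat -0.0008 pitch 55.01
```

View pics/s13z.png

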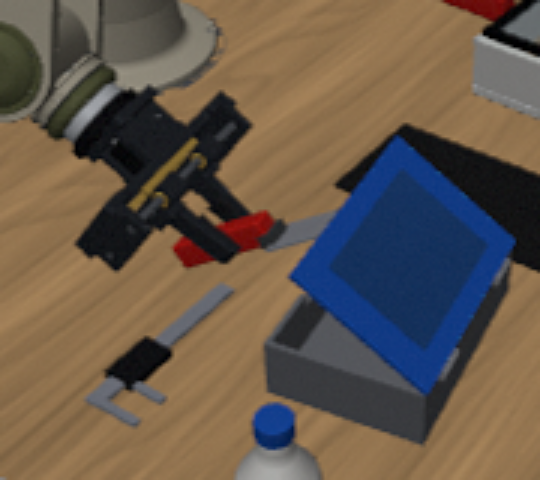

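```bash
python3 - <<'E'
from h import *
tip2(.050,.145,36,22);tip2(.0765,.165,36,22);tip2(.1075,.177,36,22);tip2(.144,.18,36,22)
E
```

```text
tip 0.050,0.145 phi36 end z 0.027 grip s-0.073 z0.082 th58 t 15.15 shift [ 0.0133 -0.0008  0.005 ] turn [0.05 3.04 0.02] | tcp [ 0.2574 -0.2685  0.1523] F [-0.5 -0.3 -1.9] gap 0.022 q [-1.32  0.51  2.27  1.39  0.98 -1.13]
tip 0.076,0.165 phi36 end z 0.047 grip s-0.046 z0.102 th58 t 15.15 shift [ 0.0449 -0.0008  0.0152] turn [0.05 3.04 0.02] | tcp [ 0.2574 -0.2685  0.1523] F [-0.5 -0.3 -1.9] gap 0.022 q [-1.32  0.51  2.27  1.39  0.98 -1.13]
tip 0.107,0.177 phi36 end z 0.059 grip s-0.015 z0.114 th58 t 15.15 shift [ 0.0725 -0.0008  0.0337] turn [0.05 3.04 0.02] | tcp [ 0.2574 -0.2685  0.1523] F [-0.5 -0.3 -1.9] gap 0.022 q [-1.32  0.51  2.27  1.39  0.98 -1.13]
tip 0.144,0.180 phi36 end z 0.062 grip s0.021 z0.117 th58 t 15.15 shift [ 0.0959 -0.0008  0.0619] turn [0.05 3.04 0.02] | tcp [ 0.2574 -0.2685  0.1523] F [-0.5 -0.3 -1.9] gap 0.022 q [-1.32  0.51  2.27  1.39  0.98 -1.13]
```

Call:
servo_tool:
  moves:
    - [0.0, 0.0065, 0, 0.0025, 0, 1.5, 0]
    - [0.0, 0.0133, 0, 0.005, 0, 3, 0]
    - [0.0, 0.0235, 0, 0.0085, 0, 3, 0]
    - [0.0, 0.034, 0, 0.012, 0, 3, 0]
    - [0.0, 0.0449, 0, 0.0152, 0, 3, 0]

```text
time: 15.65
tcp_pos: [0.2957, -0.2617, 0.181]
tcp_rot: [3.139, -1.013, 0.176]
wrist_force: [0.1, -0.2, -3.3]
finger_gap: 0.0218
```

```bash
python3 - <<'E'
from h import *
d=handle(); cover(); gripnow()
tip2(.1075,.177,36,22);tip2(.144,.18,36,22)
E
```

```text
handle n 6060 x [-0.029  0.042] top z at x=0 0.1426 blade pitch rel tool (nose up +) -21.85 world 36.24
cover n 530 angle deg 60.23 z at s=0,.14 [0.3146 0.0698] s range [0.074 0.139]
grip s -0.045 z 0.1036 lat -0.0007 pitch 58.07
tip 0.107,0.177 phi36 end z 0.059 grip s-0.015 z0.114 th58 t 15.75 shift [ 0.0252 -0.0006  0.0197] turn [ 0.02 -0.07  0.18] | tcp [ 0.2959 -0.2616  0.1813] F [-0.1 -0.4 -1. ] gap 0.022 q [-1.21  0.45  2.22  1.45  1.   -1.01]
tip 0.144,0.180 phi36 end z 0.062 grip s0.021 z0.117 th58 t 15.75 shift [ 0.047  -0.0005  0.0491] turn [ 0.02 -0.07  0.18] | tcp [ 0.2959 -0.2616  0.1813] F [-0.1 -0.4 -1. ] gap 0.022 q [-1.21  0.45  2.22  1.45  1.   -1.01]
```

Call:
servo_tool:
  moves:
    - [0.0, 0.0125, 0, 0.0098, 0, 0, 0]
    - [0.0, 0.0252, 0, 0.0197, 0, 0, 0]
    - [0.0, 0.033, 0, 0.03, 0, 0, 0]
    - [0.0, 0.0405, 0, 0.04, 0, 0, 0]
    - [0.0, 0.0482, 0, 0.0508, 0, 0, 0]

```text
time: 16.25
tcp_pos: [0.3639, -0.2493, 0.1955]
tcp_rot: [3.137, -1.015, 0.18]
wrist_force: [-0.5, 0.2, -1.5]
finger_gap: 0.0219
```

```bash
python3 - <<'E'
from h import *
d=handle(); gripnow()
d=shot('scene','s14.png'); cv2.imwrite('pics/s14z.png',cv2.resize(d['img'][110:300,120:330],None,fx=3,fy=3)[:,:,::-1])
W=world(d);hsv=cv2.cvtColor(d['img'],cv2.COLOR_RGB2HSV)
s=(W[...,:2]-C)@xh+.07; l=(W[...,:2]-C)@yh
m=(hsv[...,0]>100)&(hsv[...,0]<130)&(hsv[...,1]>120)&(W[...,2]>.07)&(abs(l)<.1)&(s>-.02)&(s<.2)
A=np.polyfit(W[...,2][m],s[m],1);print(m.sum(),'cover angle',90+np.degrees(np.arctan(A[0])),np.polyval(A,[.055,.195]))
E
```

```text
handle n 6091 x [-0.029  0.043] top z at x=0 0.1418 blade pitch rel tool (nose up +) -21.52 world 36.65
grip s 0.0252 z 0.1181 lat -0.0003 pitch 58.16
1146 cover angle 91.883158026846 [0.14565346 0.15025654]
```

View pics/s14z.png

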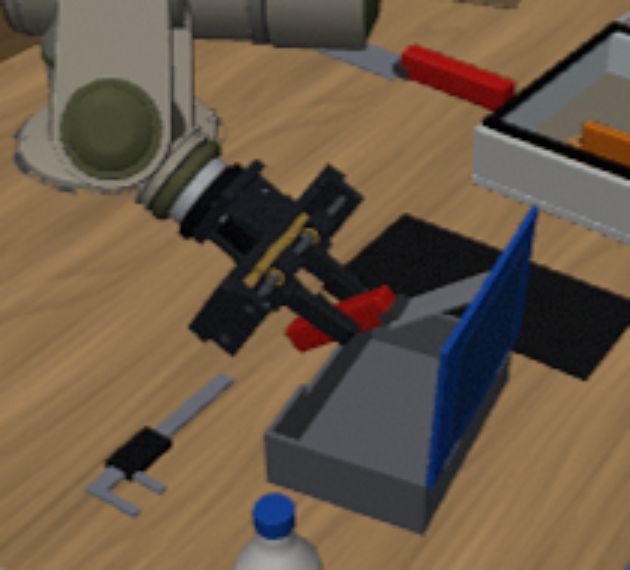

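Cover is upright at about 92° and the case is empty. Now I'll return the scraper to its mat.

```bash
python3 - <<'E'
from h import *
gripto(-.03,.19,50); go(.4554,.0064,.16,-7.8,pitch=21.5)
E
```

```text
grip s-0.030 z0.190 th50 t 16.35 shift [ 0.0534 -0.0001 -0.0828] turn [-0.05 -8.14  0.26] | tcp [ 0.3641 -0.2492  0.1954] F [-0.2 -0.2 -1.9] gap 0.022 q [-1.02  0.46  2.11  1.54  0.91 -0.89]
t 16.35 shift [ 0.131  -0.2517  0.0173] turn [-11.58 -36.36  14.17] | tcp [ 0.3641 -0.2492  0.1954] F [-0.2 -0.2 -1.9] gap 0.022 q [-1.02  0.46  2.11  1.54  0.91 -0.89]
```

Call:
servo_tool:
  moves:
    - [0.0, 0.003, 0, -0.02, 0, 0, 0]
    - [0.0, 0.015, 0, -0.037, 0, -2, 0]
    - [0.0, 0.028, 0, -0.052, 0, -4, 0]
    - [0.0, 0.04, 0, -0.068, 0, -6, 0]
    - [0.0, 0.0534, 0, -0.0828, 0, -8, 0]

```text
time: 16.85
tcp_pos: [0.3216, -0.2562, 0.285]
tcp_rot: [3.138, -0.873, 0.18]
wrist_force: [-0.1, -0.3, -1.6]
finger_gap: 0.022
```

```bash
python3 - <<'E'
from h import *
go(.4554,.0064,.16,-7.8,pitch=21.5)
E
```

```text
t 16.85 shift [ 0.091  -0.2514  0.0894] turn [-10.53 -28.32  14.82] | tcp [ 0.3216 -0.2562  0.285 ] F [-0.1 -0.3 -1.6] gap 0.022 q [-1.12  0.19  2.11  1.14  0.95 -0.49]
```

Call:
servo_tool:
  moves:
    - [0.0, 0, -0.045, -0.02, 0, 0, 0]
    - [0.0, 0, -0.09, -0.02, 0, 0, 0]
    - [0.0, 0, -0.14, -0.02, -2, -4, 2]
    - [0.0, 0.01, -0.19, -0.01, -3, -8, 4]
    - [0.0, 0.02, -0.235, 0, -5, -12, 6]

```text
time: 17.35
tcp_pos: [0.2895, -0.0432, 0.2984]
tcp_rot: [-3.122, -0.68, 0.05]
wrist_force: [0.3, -0.7, -2.5]
finger_gap: 0.0221
```

```bash
python3 - <<'E'
from h import *
go(.4554,.0064,.12,-7.8,pitch=21.5)
E
```

```text
t 17.35 shift [ 0.0634 -0.0491  0.1058] turn [ -6.5  -17.34   9.42] | tcp [ 0.2895 -0.0432  0.2984] F [ 0.3 -0.7 -2.5] gap 0.0221 q [-0.7  -0.18  2.4   0.9   0.6   0.14]
```

Call:
servo_tool:
  moves:
    - [0.0, 0.013, -0.01, 0.021, -1.3, -3.5, 2]
    - [0.0, 0.026, -0.02, 0.042, -2.6, -7, 4]
    - [0.0, 0.038, -0.03, 0.063, -3.9, -10.5, 6]
    - [0.0, 0.05, -0.04, 0.085, -5.2, -14, 8]
    - [0.0, 0.0634, -0.0491, 0.1058, -6.5, -17.3, 9.4]

```text
time: 17.85
tcp_pos: [0.3899, 0.0074, 0.2609]
tcp_rot: [-3.13, -0.397, -0.121]
wrist_force: [0.3, -0.5, -0.6]
finger_gap: 0.0219
```

Call:
servo_tool:
  moves:
    - [0.0, 0, 0, 0, 0, 0, 0]
    - [0.0, 0, 0, 0, 0, 0, 0]
    - [0.0, 0, 0, 0, 0, 0, 0]
    - [0.0, 0, 0, 0, 0, 0, 0]
    - [0.0, 0, 0, 0, 0, 0, 0]

```text
time: 18.35
tcp_pos: [0.3895, 0.0071, 0.2612]
tcp_rot: [-3.13, -0.398, -0.122]
wrist_force: [-0.5, 0.7, -1.3]
finger_gap: 0.0221
```

```bash
python3 - <<'E'
from h import *
d=handle(); blade(); cv2.imwrite('pics/w15.png',d['img'][:,:,::-1])
go(.4554,.0064,.028,-7.8,pitch=21.5);go(.4554,.0064,.05,-7.8,pitch=21.5)
E
```

```text
handle n 6175 x [-0.029  0.044] top z at x=0 0.142 blade pitch rel tool (nose up +) -21.55 world 1.24
blade n 12459 tool x range [0.0387 0.1197] y [-0.0194 -0.      0.019 ]
 tool z at x=.04,.13: [0.1833 0.2188] slope deg (nose down +) 21.55
t 18.45 shift [-0.0268 -0.0069  0.0933] turn [-0.98 -1.29  0.77] | tcp [0.3897 0.0072 0.2611] F [-1.  -1.1 -1. ] gap 0.0219 q [-0.3   0.17  2.15  0.19  0.44  1.23]
t 18.45 shift [-0.0182 -0.0071  0.0731] turn [-0.98 -1.29  0.77] | tcp [0.3897 0.0072 0.2611] F [-1.  -1.1 -1. ] gap 0.0219 q [-0.3   0.17  2.15  0.19  0.44  1.23]
```

View pics/w15.png

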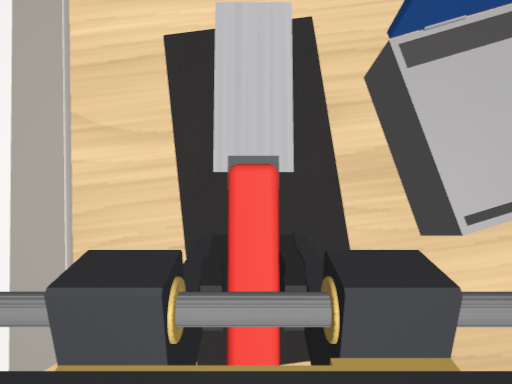

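Call:
servo_tool:
  moves:
    - [0.0, -0.004, -0.002, 0.02, -0.3, -0.4, 0.3]
    - [0.0, -0.01, -0.004, 0.045, -0.6, -0.8, 0.5]
    - [0.0, -0.0182, -0.007, 0.0731, -1, -1.3, 0.8]
    - [0.0, -0.023, -0.007, 0.085, -1, -1.3, 0.8]
    - [0.0, -0.0268, -0.007, 0.0933, -1, -1.3, 0.8]

```text
time: 18.95
tcp_pos: [0.4018, 0.0139, 0.1637]
tcp_rot: [3.142, -0.373, -0.137]
wrist_force: [0.3, -0.6, -1.5]
finger_gap: 0.0217
```

```bash
python3 - <<'E'
from h import *
go(.4554,.0064,.027,-7.8,pitch=21.5)
E
```

```text
t 18.95 shift [0.0002 0.0001 0.0001] turn [ 0.01  0.1  -0.03] | tcp [0.4018 0.0139 0.1637] F [ 0.3 -0.6 -1.5] gap 0.0217 q [-0.27  0.43  2.17  0.28  0.18  1.18]
```

Release (opening to 60 mm), then back out along the tool axis.

Call:
servo_tool:
  moves:
    - [0.06, 0, 0, 0, 0, 0, 0]
    - [0.06, 0, 0, 0, 0, 0, 0]
    - [0.06, 0, 0, 0, 0, 0, 0]
    - [0.06, 0, 0, 0, 0, 0, 0]
    - [0.06, 0, 0, 0, 0, 0, 0]

```text
time: 19.45
tcp_pos: [0.4019, 0.0138, 0.1641]
tcp_rot: [3.141, -0.374, -0.137]
wrist_force: [-0.6, -0.2, 1.0]
finger_gap: 0.059
```

Call:
servo_tool:
  moves:
    - [0.06, 0, 0, -0.02, 0, 0, 0]
    - [0.06, 0, 0, -0.05, 0, 0, 0]
    - [0.06, 0, 0, -0.09, 0, 0, 0]
    - [0.06, 0, 0, -0.13, 0, 0, 0]
    - [0.06, 0, 0, -0.17, 0, 0, 0]

```text
time: 19.95
tcp_pos: [0.3393, 0.0225, 0.3239]
tcp_rot: [3.141, -0.375, -0.137]
wrist_force: [1.3, -0.6, -0.5]
finger_gap: 0.0601
```

```bash
python3 - <<'E'
from h import *
d=shot('scene','s16.png'); cv2.imwrite('pics/s16z.png',cv2.resize(d['img'][90:300,190:440],None,fx=2.8,fy=2.8)[:,:,::-1]); np.savez('s16.npz',**d)
shot('wrist','w16.png')
go(.5393,.1725,.16,88)
go(.5393,.1725,.16,-92)
E
```

```text
t 20.05 shift [ 0.1573 -0.1758  0.084 ] turn [ 18.44 -16.5  -94.5 ] | tcp [0.3397 0.0225 0.3263] F [-0.   0.3 -0.7] gap 0.0598 q [-0.3  -0.08  2.18  0.1   0.66  1.34]
t 20.05 shift [ 0.1573 -0.1758  0.084 ] turn [-16.06 -17.94  83.09] | tcp [0.3397 0.0225 0.3263] F [-0.   0.3 -0.7] gap 0.0598 q [-0.3  -0.08  2.18  0.1   0.66  1.34]
```

View pics/s16z.png

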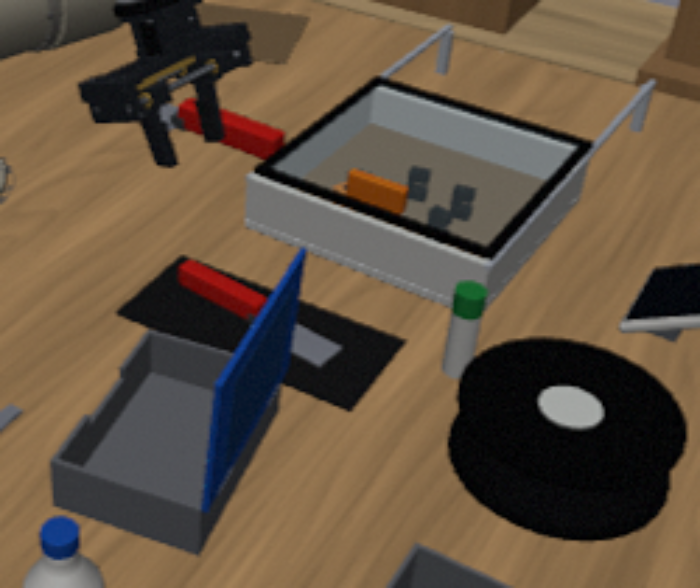

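Scraper lies flat on the mat and the cover stands open. Now the guard handle.

```bash
python3 - <<'E'
from h import *
go(.5393,.1725,.17,-2)
E
```

```text
t 20.05 shift [ 0.1611 -0.1757  0.0747] turn [  1.22 -21.96  -5.73] | tcp [0.3397 0.0225 0.3263] F [-0.   0.3 -0.7] gap 0.0598 q [-0.3  -0.08  2.18  0.1   0.66  1.34]
```

Call:
servo_tool:
  moves:
    - [0.06, 0.032, -0.035, 0.015, 0.2, -4.4, -1]
    - [0.06, 0.064, -0.07, 0.03, 0.5, -8.8, -2]
    - [0.06, 0.097, -0.105, 0.045, 0.7, -13.2, -3.5]
    - [0.06, 0.13, -0.14, 0.06, 1, -17.6, -4.6]
    - [0.06, 0.161, -0.1757, 0.0747, 1.2, -22, -5.7]

```text
time: 20.55
tcp_pos: [0.5405, 0.1738, 0.3156]
tcp_rot: [3.141, 0.005, -0.034]
wrist_force: [0.5, -1.1, 1.1]
finger_gap: 0.0597
```

Call:
servo_tool:
  moves:
    - [0.06, 0, 0, 0, 0, 0, 0]
    - [0.06, 0, 0, 0, 0, 0, 0]
    - [0.06, 0, 0, 0, 0, 0, 0]
    - [0.06, 0, 0, 0, 0, 0, 0]
    - [0.06, 0, 0, 0, 0, 0, 0]

```text
time: 21.05
tcp_pos: [0.54, 0.1733, 0.3162]
tcp_rot: [3.141, 0.004, -0.035]
wrist_force: [1.4, -0.7, -0.9]
finger_gap: 0.0599
```

```bash
python3 - <<'E'
from h import *
d=shot('wrist','w17.png'); np.savez('w17.npz',**d); W=world(d); hsv=cv2.cvtColor(d['img'],cv2.COLOR_RGB2HSV)
m=(hsv[...,0]>5)&(hsv[...,0]<22)&(hsv[...,1]>150)&(W[...,2]>.09)&(W[...,2]<.12)
P=W[m];print(m.sum(),cv2.minAreaRect(P[:,:2].astype(np.float32)),np.median(P[:,2]))
go(.5393,.1725,.1,-2)
E
```

```text
2403 ((0.5414363145828247, 0.1744835078716278), (0.01330080907791853, 0.06927921622991562), 87.71539306640625) 0.10670870660056098
t 21.1 shift [-0.0005  0.0009  0.0692] turn [ 0.02  0.21 -0.01] | tcp [0.5401 0.1734 0.3162] F [ 0.3 -0.   0.5] gap 0.0599 q [0.1  0.49 1.49 0.   1.17 1.71]
```

View pics/w17.png

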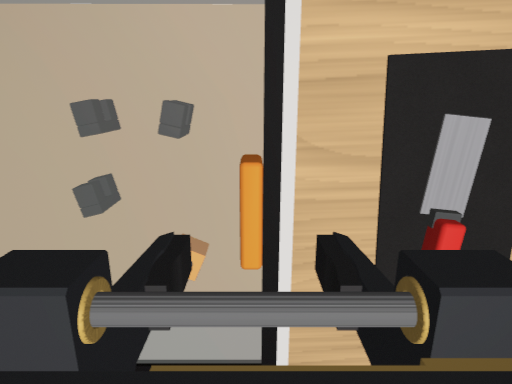

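Call:
servo_tool:
  moves:
    - [0.06, 0.001, 0, 0.02, 0, 0, 0]
    - [0.06, 0.001, 0, 0.04, 0, 0, 0]
    - [0.06, 0.001, 0, 0.06, 0, 0, 0]
    - [0.06, 0.001, 0, 0.069, 0, 0, 0]
    - [0.0, 0.001, 0, 0.069, 0, 0, 0]

```text
time: 21.6
tcp_pos: [0.5406, 0.1731, 0.2466]
tcp_rot: [3.141, 0.005, -0.035]
wrist_force: [0.8, -0.8, -0.0]
finger_gap: 0.0541
```

Call:
servo_tool:
  moves:
    - [0.0, 0, 0, 0, 0, 0, 0]
    - [0.0, 0, 0, 0, 0, 0, 0]
    - [0.0, 0, 0, 0, 0, 0, 0]
    - [0.0, 0, 0, 0, 0, 0, 0]
    - [0.0, 0, 0, 0, 0, 0, 0]

```text
time: 22.1
tcp_pos: [0.5406, 0.1731, 0.2469]
tcp_rot: [3.141, 0.005, -0.035]
wrist_force: [0.1, 1.1, 0.9]
finger_gap: 0.0141
```

Call:
servo_tool:
  moves:
    - [0.0, 0, 0, 0, 0, 0, 0]
    - [0.0, 0, 0, 0, 0, 0, 0]
    - [0.0, 0, 0, 0, 0, 0, 0]
    - [0.0, 0, -0.005, 0, 0, 0, 0]
    - [0.0, 0, -0.012, 0, 0, 0, 0]

```text
time: 22.6
tcp_pos: [0.5411, 0.1853, 0.2469]
tcp_rot: [3.141, 0.005, -0.036]
wrist_force: [-0.0, -1.2, 0.4]
finger_gap: 0.0135
```

```bash
python3 - <<'E'
from h import *
p,R=pose(); print(np.round(p,4), R.as_matrix()[:,1]); go(.5414+.037*.22, .1745+.2,.1,-2.2)
E
```

```text
[0.5411 0.1853 0.2469] [-3.58827236e-02 -9.99355806e-01  6.34529922e-04]
t 22.6 shift [ 0.0017 -0.1894 -0.0002] turn [0.04 0.27 0.14] | tcp [0.5411 0.1853 0.2469] F [-0.  -1.2  0.4] gap 0.0135 q [0.13 0.58 1.54 0.   1.03 1.73]
```

Call:
servo_tool:
  moves:
    - [0.0, 0, -0.03, 0, 0, 0, 0]
    - [0.0, 0, -0.06, 0, 0, 0, 0]
    - [0.0, 0, -0.09, 0, 0, 0, 0]
    - [0.0, 0, -0.12, 0, 0, 0, 0]
    - [0.0, 0, -0.15, 0, 0, 0, 0]

```text
time: 23.1
tcp_pos: [0.5464, 0.3368, 0.2469]
tcp_rot: [3.141, 0.004, -0.036]
wrist_force: [5.2, -3.0, -0.5]
finger_gap: 0.0139
```

Call:
servo_tool:
  moves:
    - [0.0, 0, -0.025, 0, 0, 0, 0]
    - [0.0, 0, -0.045, 0, 0, 0, 0]
    - [0.0, 0, -0.055, 0, 0, 0, 0]
    - [0.0, 0, -0.063, 0, 0, 0, 0]
    - [0.0, 0, -0.068, 0, 0, 0, 0]

```text
time: 23.6
tcp_pos: [0.549, 0.4047, 0.2469]
tcp_rot: [3.139, 0.004, -0.035]
wrist_force: [-1.1, -27.5, 9.0]
finger_gap: 0.014
```

```bash
python3 - <<'E'
from h import *
p,R=pose(); print(np.round(p,4),bot.get_obs()['wrist_force'],bot.get_obs()['finger_gap'])
d=shot('top','t18.png'); cv2.imwrite('pics/t18z.png',cv2.resize(d['img'][90:260,0:260],None,fx=3,fy=3)[:,:,::-1])
E
```

```text
[0.549  0.4047 0.2469] [ -1.09531087 -27.50845148   8.95169525] 0.013967186661291832
```

View pics/t18z.png

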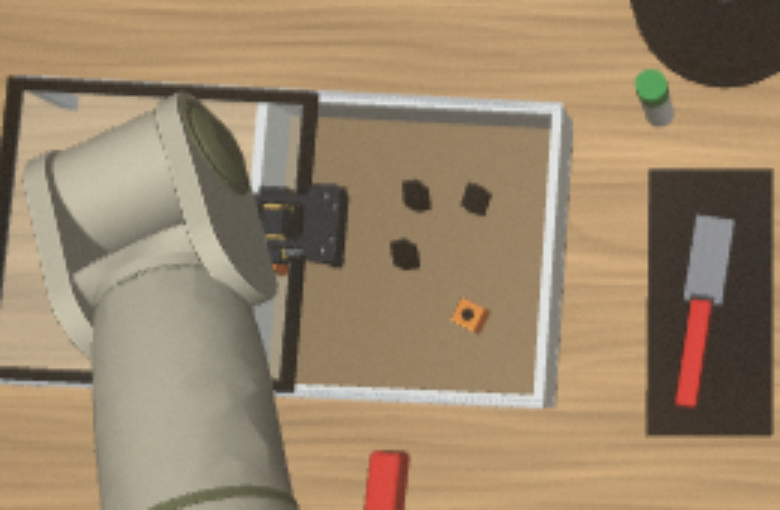

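Guard is at its stop (27 N, travel ≈ 0.23 m) and the bay is uncovered, with three clips and the cube. Release and look from above the clips.

Call:
servo_tool:
  moves:
    - [0.05, 0, 0.001, 0, 0, 0, 0]
    - [0.05, 0, 0.001, 0, 0, 0, 0]
    - [0.05, 0, 0.001, 0, 0, 0, 0]
    - [0.05, 0, 0.001, 0, 0, 0, 0]
    - [0.05, 0, 0.001, 0, 0, 0, 0]

```text
time: 24.15
tcp_pos: [0.5489, 0.4036, 0.2469]
tcp_rot: [3.138, 0.005, -0.036]
wrist_force: [0.5, -1.3, 0.2]
finger_gap: 0.0496
```

Call:
servo_tool:
  moves:
    - [0.06, 0, 0, -0.03, 0, 0, 0]
    - [0.06, 0, 0, -0.07, 0, 0, 0]
    - [0.06, 0, 0.04, -0.1, 0, 0, 0]
    - [0.06, -0.02, 0.09, -0.12, 0, 0, 0]
    - [0.06, -0.045, 0.135, -0.13, 0, 0, 0]

```text
time: 24.65
tcp_pos: [0.504, 0.2774, 0.3769]
tcp_rot: [3.139, 0.002, -0.036]
wrist_force: [1.3, -0.3, 0.9]
finger_gap: 0.0602
```

Call:
servo_tool:
  moves:
    - [0.06, 0, 0, 0, 0, 0, 0]
    - [0.06, 0, 0, 0, 0, 0, 0]
    - [0.06, 0, 0, 0, 0, 0, 0]
    - [0.06, 0, 0, 0, 0, 0, 0]
    - [0.06, 0, 0, 0, 0, 0, 0]

```text
time: 25.15
tcp_pos: [0.5043, 0.2782, 0.3763]
tcp_rot: [3.139, 0.003, -0.035]
wrist_force: [0.0, 0.6, 0.2]
finger_gap: 0.06
```

```bash
cat >> h.py <<'E'
def clips(cam='wrist',fn='c.png',zmin=.05,zmax=.066,save=True):
    d=vision.get_image(cam); W=world(d)
    if save: cv2.imwrite('pics/'+fn,d['img'][:,:,::-1])
    v=d['img'].max(-1)
    m=(v<100)&(W[...,2]>zmin)&(W[...,2]<zmax)&(W[...,1]>.16)&(W[...,1]<.40)&(W[...,0]>.40)&(W[...,0]<.70)
    n,l,st,c=cv2.connectedComponentsWithStats(m.astype(np.uint8))
    for i in range(1,n):
        if st[i,4]>25:
            P=W[l==i]; r=cv2.minAreaRect(P[:,:2].astype(np.float32)); print(cam,'clip px',np.round(c[i]),st[i,4],'xy',np.round(r[0],4),'size',np.round(r[1],4),'ang',round(r[2],1),'z',np.round(np.median(P[:,2]),4))
    return d,W
E
python3 - <<'E'
from h import *
clips('wrist','w19.png'); clips('top','t19.png')
p,R=pose();print(p)
for r in models.silhouettes('wrist','clip1'): print(r['confidence'],r['position'],r['mask'].sum())
E
```

```text
wrist clip px [235.  67.] 555 xy [0.6021 0.2889] size [0.024  0.0152] ang 8.3 z 0.058
wrist clip px [305.  68.] 604 xy [0.599  0.2293] size [0.0162 0.0241] ang 74.8 z 0.058
wrist clip px [228. 139.] 475 xy [0.5419 0.298 ] size [0.0238 0.0152] ang 12.0 z 0.0579
top clip px [137. 154.] 48 xy [0.6013 0.2868] size [0.0231 0.0158] ang 10.2 z 0.0565
top clip px [157. 155.] 45 xy [0.5984 0.227 ] size [0.0163 0.0239] ang 72.1 z 0.0572
[0.50422944 0.27792555 0.37640093]
0.97 [304.3, 68.3] 753
0.81 [233.7, 65.7] 641
0.81 [230.2, 135.3] 562
```

View pics/w19.png

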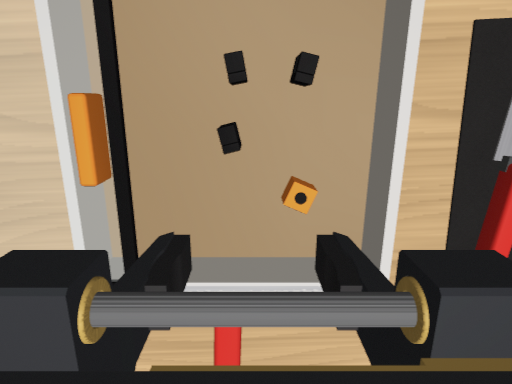

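Wrist view shows three standing clips: A (235,67) → (.602,.289), B (305,68) → (.599,.229), C (228,139) → (.542,.298). Heights of 58 mm and footprints of 24×16 match. The cube is at (300,196). Picking B first.

```bash
python3 - <<'E'
from h import *
go(.599,.2293,.1,-15.2);go(.599,.2293,.05,-15.2)
E
```

```text
t 25.3 shift [0.0968 0.0448 0.1294] turn [ 0.19  0.12 13.18] | tcp [0.5042 0.2778 0.3765] F [-0.8  0.5 -0.3] gap 0.0601 q [ 0.3   0.45  1.38 -0.    1.32  1.91]
t 25.3 shift [0.0969 0.0446 0.1794] turn [ 0.19  0.12 13.18] | tcp [0.5042 0.2778 0.3765] F [-0.8  0.5 -0.3] gap 0.0601 q [ 0.3   0.45  1.38 -0.    1.32  1.91]
```

Call:
servo_tool:
  moves:
    - [0.04, 0.03, 0.015, 0.02, 0, 0, 4]
    - [0.04, 0.06, 0.03, 0.05, 0, 0, 8]
    - [0.04, 0.09, 0.042, 0.08, 0.2, 0.1, 13.2]
    - [0.04, 0.0968, 0.0448, 0.105, 0.2, 0.1, 13.2]
    - [0.04, 0.0968, 0.0448, 0.125, 0.2, 0.1, 13.2]

```text
time: 25.8
tcp_pos: [0.5999, 0.2284, 0.2491]
tcp_rot: [3.141, 0.002, -0.267]
wrist_force: [-1.3, 0.2, -0.2]
finger_gap: 0.0401
```

```bash
python3 - <<'E'
from h import *
clips('wrist','w20.png'); go(.599,.2293,.05,-15.2)
E
```

```text
wrist clip px [253. 231.] 1232 xy [0.5991 0.2289] size [0.0153 0.0245] ang 74.6 z 0.0578
wrist clip px [150. 247.] 894 xy [0.6027 0.2886] size [0.0234 0.0162] ang 9.4 z 0.0577
wrist clip px [180. 347.] 434 xy [0.5355 0.2927] size [0.0114 0.022 ] ang 55.7 z 0.0575
t 25.85 shift [ 0.0004 -0.0008  0.0491] turn [ 0.16  0.37 -0.07] | tcp [0.5988 0.2287 0.2461] F [-1.4  0.2 -3.3] gap 0.0401 q [0.18 0.72 1.3  0.   1.14 2.02]
```

View pics/w20.png

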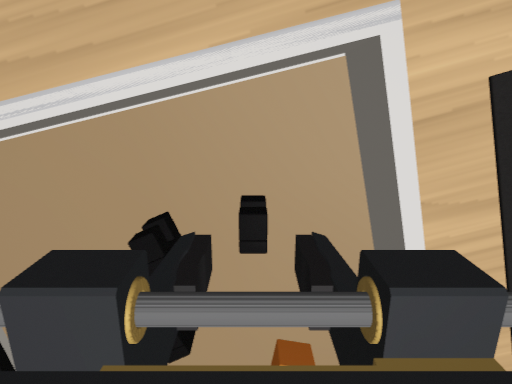

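Call:
servo_tool:
  moves:
    - [0.04, 0.0004, -0.0005, 0.015, 0, 0.3, 0]
    - [0.04, 0.0004, -0.0005, 0.03, 0, 0.3, 0]
    - [0.04, 0.0004, -0.0005, 0.042, 0, 0.3, 0]
    - [0.04, 0.0004, -0.0005, 0.049, 0, 0.3, 0]
    - [0.0, 0.0004, -0.0005, 0.049, 0, 0.3, 0]

```text
time: 26.35
tcp_pos: [0.5988, 0.2291, 0.1965]
tcp_rot: [3.138, 0.002, -0.266]
wrist_force: [-0.3, 0.8, -0.1]
finger_gap: 0.0343
```

Call:
servo_tool:
  moves:
    - [0.0, 0, 0, 0, 0, 0, 0]
    - [0.0, 0, 0, 0, 0, 0, 0]
    - [0.0, 0, 0, 0, 0, 0, 0]
    - [0.0, 0, 0, 0, 0, 0, 0]
    - [0.0, 0, 0, 0, 0, 0, 0]

```text
time: 26.85
tcp_pos: [0.599, 0.2291, 0.1971]
tcp_rot: [3.139, 0.001, -0.266]
wrist_force: [-0.4, -0.1, 4.8]
finger_gap: 0.0156
```

Call:
servo_tool:
  moves:
    - [0.0, 0, 0, -0.01, 0, 0, 0]
    - [0.0, 0, 0, -0.04, 0, 0, 0]
    - [0.0, 0, 0, -0.08, 0, 0, 0]
    - [0.0, 0, 0, -0.12, 0, 0, 0]
    - [0.0, 0, 0, -0.16, 0, 0, 0]

```text
time: 27.35
tcp_pos: [0.5989, 0.2294, 0.3593]
tcp_rot: [3.139, 0.001, -0.266]
wrist_force: [0.7, 0.9, -0.1]
finger_gap: 0.0158
```

```bash
python3 - <<'E'
from h import *
gripto(.05,.25,0,lat=-.05); shot('wrist','w21.png')
E
```

```text
grip s0.050 z0.250 th0 t 27.35 shift [ 0.0567  0.5044 -0.0364] turn [  0.13   0.1  -25.26] | tcp [0.5989 0.2294 0.3593] F [ 0.7  0.9 -0.1] gap 0.0158 q [ 0.18  0.61  1.17 -0.    1.36  2.02]
```

View pics/w21.png

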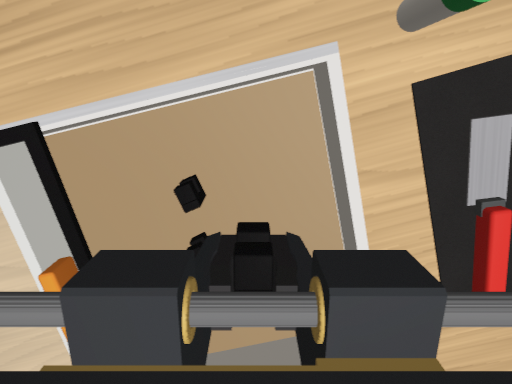

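Call:
servo_tool:
  moves:
    - [0.0, 0.003, 0.03, -0.02, 0, 0, -2]
    - [0.0, 0.008, 0.07, -0.036, 0, 0, -4]
    - [0.0, 0.014, 0.115, -0.036, 0, 0, -6]
    - [0.0, 0.02, 0.16, -0.036, 0, 0, -8]
    - [0.0, 0.025, 0.205, -0.036, 0, 0, -10]

```text
time: 27.9
tcp_pos: [0.5685, 0.0237, 0.4031]
tcp_rot: [-3.141, -0.01, -0.09]
wrist_force: [0.4, -0.3, -0.4]
finger_gap: 0.0153
```

```bash
python3 - <<'E'
from h import *
gripto(.05,.25,0,lat=-.05)
E
```

```text
grip s0.050 z0.250 th0 t 27.9 shift [-0.0208  0.2987  0.0057] turn [  0.04  -0.56 -15.15] | tcp [0.5685 0.0237 0.4031] F [ 0.4 -0.3 -0.4] gap 0.0153 q [-0.16  0.41  1.37  0.    1.36  1.5 ]
```

Call:
servo_tool:
  moves:
    - [0.0, -0.003, 0.05, 0, 0, 0, -3]
    - [0.0, -0.007, 0.1, 0, 0, 0, -6]
    - [0.0, -0.012, 0.15, 0, 0, -0.3, -9]
    - [0.0, -0.017, 0.2, 0, 0, -0.5, -12]
    - [0.0, -0.021, 0.25, 0.002, 0, -0.5, -15]

```text
time: 28.4
tcp_pos: [0.5247, -0.2227, 0.4015]
tcp_rot: [3.14, -0.001, 0.174]
wrist_force: [0.9, -0.6, -0.1]
finger_gap: 0.0157
```

```bash
python3 - <<'E'
from h import *
gripto(.05,.2,0,lat=-.05);gripto(.05,.037,0,lat=-.05)
E
```

```text
grip s0.050 z0.200 th0 t 28.4 shift [-0.0122  0.0479  0.0546] turn [ 0.08 -0.08 -0.03] | tcp [ 0.5247 -0.2227  0.4015] F [ 0.9 -0.6 -0.1] gap 0.0157 q [-0.61  0.41  1.36  0.    1.36  0.79]
grip s0.050 z0.037 th0 t 28.4 shift [-0.0125  0.0476  0.2176] turn [ 0.08 -0.08 -0.03] | tcp [ 0.5247 -0.2227  0.4015] F [ 0.9 -0.6 -0.1] gap 0.0157 q [-0.61  0.41  1.36  0.    1.36  0.79]
```

Call:
servo_tool:
  moves:
    - [0.0, -0.008, 0.03, 0.03, 0, 0, 0]
    - [0.0, -0.0123, 0.0478, 0.07, 0, 0, 0]
    - [0.0, -0.0125, 0.0478, 0.11, 0, 0, 0]
    - [0.0, -0.0125, 0.0478, 0.15, 0, 0, 0]
    - [0.0, -0.0125, 0.0478, 0.18, 0, 0, 0]

```text
time: 28.9
tcp_pos: [0.5204, -0.272, 0.2194]
tcp_rot: [-3.142, -0.0, 0.174]
wrist_force: [0.6, -0.6, 0.3]
finger_gap: 0.0155
```

```bash
python3 - <<'E'
from h import *
d=shot('wrist','w22.png'); gripto(.05,.0365,0,lat=-.05)
E
```

```text
grip s0.050 z0.036 th0 t 28.95 shift [0.0014 0.001  0.0317] turn [-0.29  0.24 -0.06] | tcp [ 0.5196 -0.2714  0.2152] F [-1.7  1.3 -4.9] gap 0.0157 q [-0.68  0.65  1.51  0.    0.99  0.72]
```

View pics/w22.png

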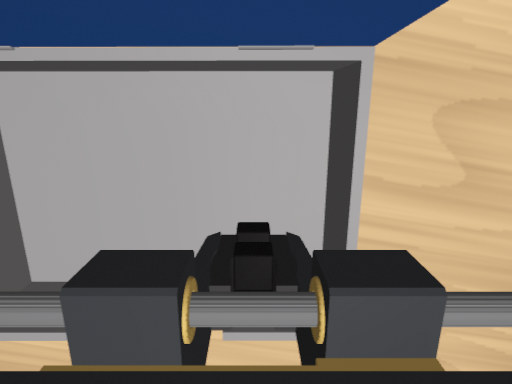

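Call:
servo_tool:
  moves:
    - [0.0, 0.001, 0.001, 0.012, 0, 0, 0]
    - [0.0, 0.001, 0.001, 0.022, 0, 0, 0]
    - [0.0, 0.001, 0.001, 0.029, 0, 0, 0]
    - [0.0, 0.001, 0.001, 0.0317, 0, 0, 0]
    - [0.0, 0.001, 0.001, 0.0317, 0, 0, 0]

```text
time: 29.45
tcp_pos: [0.5208, -0.2721, 0.1839]
tcp_rot: [-3.137, 0.004, 0.174]
wrist_force: [0.1, 0.3, 0.2]
finger_gap: 0.0155
```

Call:
servo_tool:
  moves:
    - [0.035, 0, 0, 0, 0, 0, 0]
    - [0.035, 0, 0, 0, 0, 0, 0]
    - [0.035, 0, 0, 0, 0, 0, 0]
    - [0.035, 0, 0, 0, 0, 0, 0]
    - [0.035, 0, 0, -0.01, 0, 0, 0]

```text
time: 29.95
tcp_pos: [0.5205, -0.272, 0.1933]
tcp_rot: [-3.135, 0.005, 0.174]
wrist_force: [-0.2, 0.3, -0.2]
finger_gap: 0.0349
```

Call:
servo_tool:
  moves:
    - [0.04, 0, 0, -0.04, 0, 0, 0]
    - [0.04, 0, 0, -0.08, 0, 0, 0]
    - [0.04, 0, 0, -0.12, 0, 0, 0]
    - [0.04, 0, 0, -0.16, 0, 0, 0]
    - [0.04, 0, 0, -0.2, 0, 0, 0]

```text
time: 30.45
tcp_pos: [0.5214, -0.2727, 0.3959]
tcp_rot: [-3.136, 0.005, 0.174]
wrist_force: [-0.3, 0.5, 0.7]
finger_gap: 0.0398
```

```bash
python3 - <<'E'
from h import *
shot('wrist','w23.png'); clips('top','t23.png'); go(.602,.289,.22,8.3)
E
```

```text
top clip px [137. 154.] 47 xy [0.6016 0.2869] size [0.0239 0.0158] ang 11.6 z 0.0567
top clip px [133. 174.] 48 xy [0.5409 0.296 ] size [0.0238 0.0157] ang 14.9 z 0.0571
t 30.55 shift [ 0.1761 -0.5396  0.0322] turn [ 0.1  -0.1   1.65] | tcp [ 0.5218 -0.2729  0.3998] F [ 0.7 -0.6 -0.7] gap 0.04 q [-0.68  0.46  1.3   0.    1.38  0.72]
```

View pics/w23.png

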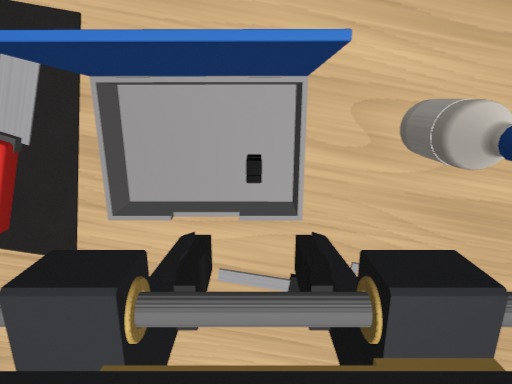

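Clip B stands in the case at (254,168). Next clip A, still at (.602,.287).

Call:
servo_tool:
  moves:
    - [0.04, 0.015, -0.045, 0, 0, 0, 0]
    - [0.04, 0.031, -0.095, 0, 0, 0, 0]
    - [0.04, 0.047, -0.145, 0, 0, 0, 0]
    - [0.04, 0.063, -0.195, 0, 0, 0, 0.5]
    - [0.04, 0.079, -0.245, 0, 0, 0, 1]

```text
time: 31.05
tcp_pos: [0.5556, -0.0258, 0.3995]
tcp_rot: [3.14, -0.002, 0.156]
wrist_force: [1.4, -0.5, 0.5]
finger_gap: 0.0399
```

```bash
python3 - <<'E'
from h import *
go(.602,.289,.16,8.3)
E
```

```text
t 31.05 shift [ 0.0945 -0.3039  0.0922] turn [ 0.09 -0.09  0.62] | tcp [ 0.5556 -0.0258  0.3995] F [ 1.4 -0.5  0.5] gap 0.0399 q [-0.26  0.39  1.41 -0.    1.34  1.16]
```

Call:
servo_tool:
  moves:
    - [0.04, 0.015, -0.05, 0, 0, 0, 0]
    - [0.04, 0.03, -0.1, 0.01, 0, 0, 0]
    - [0.04, 0.046, -0.15, 0.02, 0, 0, 0]
    - [0.04, 0.062, -0.2, 0.03, 0, 0, 0.5]
    - [0.04, 0.078, -0.25, 0.05, 0, 0, 0.6]

```text
time: 31.55
tcp_pos: [0.5908, 0.2166, 0.356]
tcp_rot: [3.14, -0.003, 0.145]
wrist_force: [0.8, -0.9, -0.1]
finger_gap: 0.0399
```

```bash
python3 - <<'E'
from h import *
go(.602,.289,.1,8.3)
E
```

```text
t 31.55 shift [ 0.0212 -0.0702  0.109 ] turn [ 0.09 -0.17  0.02] | tcp [0.5908 0.2166 0.356 ] F [ 0.8 -0.9 -0.1] gap 0.0399 q [ 0.17  0.58  1.23 -0.    1.33  1.59]
```

Call:
servo_tool:
  moves:
    - [0.04, 0.01, -0.035, 0.03, 0, 0, 0]
    - [0.04, 0.0212, -0.07, 0.06, 0, 0, 0]
    - [0.04, 0.0212, -0.07, 0.09, 0, 0, 0]
    - [0.04, 0.0212, -0.07, 0.105, 0, 0, 0]
    - [0.04, 0.0212, -0.07, 0.105, 0, 0, 0]

```text
time: 32.05
tcp_pos: [0.6017, 0.2882, 0.249]
tcp_rot: [3.139, 0.001, 0.145]
wrist_force: [-0.4, 0.2, 0.8]
finger_gap: 0.0402
```

```bash
python3 - <<'E'
from h import *
clips('wrist','w24.png'); go(.602,.289,.05,8.3)
E
```

```text
wrist clip px [251. 229.] 1227 xy [0.602 0.289] size [0.0247 0.0155] ang 8.1 z 0.0579
wrist clip px [223. 332.] 315 xy [0.5344 0.2964] size [0.0099 0.0157] ang 11.1 z 0.0578
t 32.1 shift [-0.0001 -0.001   0.0541] turn [ 0.1  -0.13 -0.03] | tcp [0.6022 0.2881 0.2511] F [ 1.  -0.2  0.5] gap 0.0398 q [ 0.27  0.76  1.19 -0.    1.18  1.7 ]
```

View pics/w24.png

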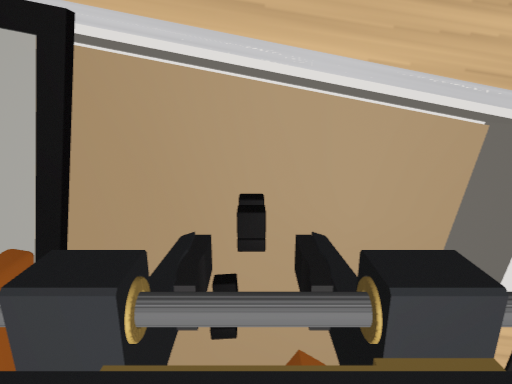

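Call:
servo_tool:
  moves:
    - [0.04, 0, -0.001, 0.015, 0, 0, 0]
    - [0.04, 0, -0.001, 0.03, 0, 0, 0]
    - [0.04, 0, -0.001, 0.045, 0, 0, 0]
    - [0.04, 0, -0.001, 0.052, 0, 0, 0]
    - [0.0, 0, -0.001, 0.052, 0, 0, 0]

```text
time: 32.6
tcp_pos: [0.6019, 0.2889, 0.1976]
tcp_rot: [3.14, 0.0, 0.144]
wrist_force: [0.5, -0.1, -0.1]
finger_gap: 0.0337
```

Call:
servo_tool:
  moves:
    - [0.0, 0, 0, 0, 0, 0, 0]
    - [0.0, 0, 0, 0, 0, 0, 0]
    - [0.0, 0, 0, 0, 0, 0, 0]
    - [0.0, 0, 0, 0, 0, 0, 0]
    - [0.0, 0, 0, 0, 0, 0, 0]

```text
time: 33.1
tcp_pos: [0.602, 0.289, 0.1981]
tcp_rot: [3.14, -0.001, 0.144]
wrist_force: [0.3, 0.5, 1.1]
finger_gap: 0.0157
```

Call:
servo_tool:
  moves:
    - [0.0, 0, 0, -0.01, 0, 0, 0]
    - [0.0, 0, 0, -0.04, 0, 0, 0]
    - [0.0, 0, 0, -0.08, 0, 0, 0]
    - [0.0, 0, 0, -0.12, 0, 0, 0]
    - [0.0, 0, 0, -0.16, 0, 0, 0]

```text
time: 33.6
tcp_pos: [0.6015, 0.2891, 0.3606]
tcp_rot: [3.14, -0.001, 0.144]
wrist_force: [0.7, 0.1, -0.6]
finger_gap: 0.0156
```

```bash
python3 - <<'E'
from h import *
gripto(.05,.25,0,lat=0); shot('wrist','w25.png')
E
```

```text
grip s0.050 z0.250 th0 t 33.6 shift [-0.1618  0.4938 -0.0357] turn [ 0.11 -0.07 -1.73] | tcp [0.6015 0.2891 0.3606] F [ 0.7  0.1 -0.6] gap 0.0156 q [ 0.27  0.67  1.07 -0.    1.4   1.7 ]
```

View pics/w25.png

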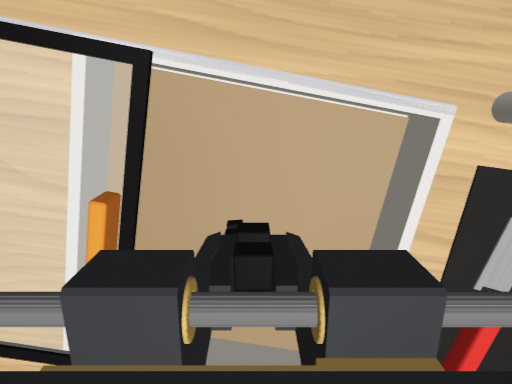

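Clip A is held. Carrying it to the case.

Call:
servo_tool:
  moves:
    - [0.0, -0.014, 0.043, -0.025, 0, 0, 0]
    - [0.0, -0.029, 0.09, -0.036, 0, 0, 0]
    - [0.0, -0.045, 0.137, -0.036, 0, 0, -0.5]
    - [0.0, -0.06, 0.184, -0.036, 0, 0, -1]
    - [0.0, -0.076, 0.23, -0.036, 0, 0, -1.7]

```text
time: 34.15
tcp_pos: [0.5592, 0.0535, 0.4042]
tcp_rot: [3.14, -0.014, 0.175]
wrist_force: [1.2, -1.1, -0.5]
finger_gap: 0.0158
```

Call:
servo_tool:
  moves:
    - [0.0, -0.015, 0.047, 0, 0, 0, 0]
    - [0.0, -0.03, 0.094, 0, 0, 0, 0]
    - [0.0, -0.046, 0.14, 0, 0, 0, 0]
    - [0.0, -0.062, 0.187, 0.0, 0, 0, 0]
    - [0.0, -0.078, 0.234, 0.005, 0, 0, 0]

```text
time: 34.65
tcp_pos: [0.5223, -0.1923, 0.3997]
tcp_rot: [3.139, -0.015, 0.175]
wrist_force: [0.7, 0.8, -0.9]
finger_gap: 0.0157
```

```bash
python3 - <<'E'
from h import *
gripto(.05,.0365,0,lat=0)
E
```

```text
grip s0.050 z0.036 th0 t 34.65 shift [-0.0184  0.0277  0.216 ] turn [ 0.15 -0.87  0.02] | tcp [ 0.5223 -0.1923  0.3997] F [ 0.7  0.8 -0.9] gap 0.0157 q [-0.56  0.38  1.41  0.01  1.33  0.83]
```

Call:
servo_tool:
  moves:
    - [0.0, -0.01, 0.02, 0.03, 0, -0.9, 0]
    - [0.0, -0.0184, 0.0277, 0.07, 0, -0.9, 0]
    - [0.0, -0.0184, 0.0277, 0.11, 0, -0.9, 0]
    - [0.0, -0.0184, 0.0277, 0.15, 0, -0.9, 0]
    - [0.0, -0.0184, 0.0277, 0.18, 0, -0.9, 0]

```text
time: 35.15
tcp_pos: [0.5113, -0.2226, 0.2177]
tcp_rot: [3.14, 0.001, 0.174]
wrist_force: [0.3, -0.1, -0.5]
finger_gap: 0.0156
```

```bash
python3 - <<'E'
from h import *
gripto(.05,.037,0,lat=0)
E
```

```text
grip s0.050 z0.037 th0 t 35.15 shift [0.001  0.0003 0.0337] turn [ 0.1   0.08 -0.  ] | tcp [ 0.5113 -0.2226  0.2177] F [ 0.3 -0.1 -0.5] gap 0.0156 q [-0.62  0.6   1.6  -0.    0.94  0.78]
```

Call:
servo_tool:
  moves:
    - [0.0, 0.001, 0, 0.012, 0, 0, 0]
    - [0.0, 0.001, 0, 0.022, 0, 0, 0]
    - [0.0, 0.001, 0, 0.03, 0, 0, 0]
    - [0.0, 0.001, 0, 0.0337, 0, 0, 0]
    - [0.0, 0.001, 0, 0.0337, 0, 0, 0]

```text
time: 35.65
tcp_pos: [0.5124, -0.2226, 0.1844]
tcp_rot: [3.139, 0.001, 0.174]
wrist_force: [0.3, -0.3, -0.4]
finger_gap: 0.0157
```

Call:
servo_tool:
  moves:
    - [0.035, 0, 0, 0, 0, 0, 0]
    - [0.035, 0, 0, 0, 0, 0, 0]
    - [0.035, 0, 0, 0, 0, 0, 0]
    - [0.035, 0, 0, 0, 0, 0, 0]
    - [0.035, 0, 0, -0.01, 0, 0, 0]

```text
time: 36.15
tcp_pos: [0.5122, -0.2224, 0.1939]
tcp_rot: [3.141, 0.002, 0.174]
wrist_force: [0.3, -0.5, -0.2]
finger_gap: 0.0346
```

Call:
servo_tool:
  moves:
    - [0.04, 0, 0, -0.04, 0, 0, 0]
    - [0.04, 0, 0, -0.08, 0, 0, 0]
    - [0.04, 0, 0, -0.12, 0, 0, 0]
    - [0.04, 0, 0, -0.16, 0, 0, 0]
    - [0.04, 0, 0, -0.2, 0, 0, 0]

```text
time: 36.65
tcp_pos: [0.5122, -0.2218, 0.3965]
tcp_rot: [3.14, 0.002, 0.174]
wrist_force: [0.3, -0.0, -0.3]
finger_gap: 0.0401
```

```bash
python3 - <<'E'
from h import *
shot('wrist','w26.png'); clips('top','t26.png'); go(.542,.298,.22,102)
p,R=pose();print(p)
E
```

```text
top clip px [133. 174.] 49 xy [0.5405 0.2961] size [0.0232 0.017 ] ang 13.0 z 0.0581
t 36.75 shift [ 0.1191 -0.5073  0.0296] turn [  0.59   0.15 -91.99] | tcp [ 0.5126 -0.2221  0.4001] F [ 0.2  0.3 -0.5] gap 0.0398 q [-0.62  0.39  1.4  -0.    1.34  0.78]
[ 0.51262493 -0.22205794  0.40013643]
```

View pics/w26.png

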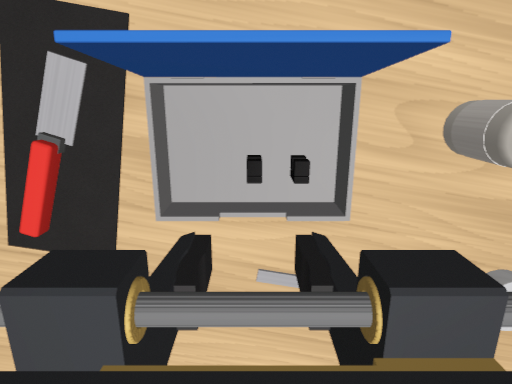

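View pics/t26.png

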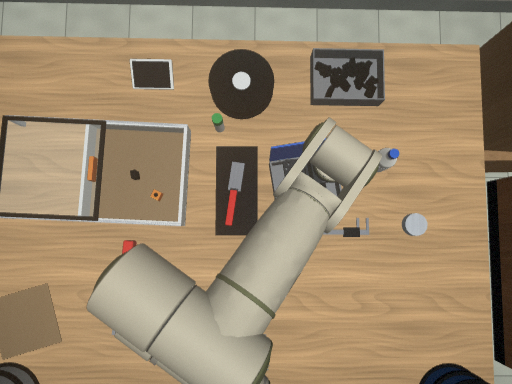

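Both clips stand in the case, and C is still at (.541,.297). Going for C with the jaws turned 90°, to stay clear of the guard handle.

Call:
servo_tool:
  moves:
    - [0.045, 0.011, -0.046, 0, 0, 0, -8]
    - [0.045, 0.022, -0.092, 0, 0, 0, -16]
    - [0.045, 0.032, -0.138, 0, 0, 0, -24]
    - [0.045, 0.043, -0.184, 0, 0, 0, -32]
    - [0.045, 0.054, -0.23, 0, 0, 0, -40]

```text
time: 37.25
tcp_pos: [0.5254, 0.0157, 0.3985]
tcp_rot: [3.132, 0.002, 0.878]
wrist_force: [0.4, 0.2, -0.3]
finger_gap: 0.0448
```

```bash
python3 - <<'E'
from h import *
go(.542,.298,.2,102)
E
```

```text
t 37.25 shift [ 0.2279 -0.1679  0.0496] turn [  0.45   0.32 -51.68] | tcp [0.5254 0.0157 0.3985] F [ 0.4  0.2 -0.3] gap 0.0448 q [-0.19  0.32  1.51 -0.01  1.31  0.5 ]
```

Call:
servo_tool:
  moves:
    - [0.045, 0.037, -0.027, 0, 0, 0, -8.5]
    - [0.045, 0.075, -0.055, 0, 0, 0, -17]
    - [0.045, 0.115, -0.085, 0.01, 0, 0, -25.5]
    - [0.045, 0.155, -0.115, 0.02, 0, 0, -34]
    - [0.045, 0.195, -0.144, 0.03, 0.4, 0.3, -42.5]

```text
time: 37.75
tcp_pos: [0.5385, 0.2573, 0.367]
tcp_rot: [3.141, 0.0, 1.626]
wrist_force: [0.4, -1.1, 0.2]
finger_gap: 0.0451
```

```bash
python3 - <<'E'
from h import *
go(.542,.298,.11,102)
E
```

```text
t 37.75 shift [0.0405 0.0056 0.11  ] turn [ 0.05  0.01 -8.82] | tcp [0.5385 0.2573 0.367 ] F [ 0.4 -1.1  0.2] gap 0.0451 q [ 0.25  0.5   1.32 -0.    1.32  0.19]
```

Call:
servo_tool:
  moves:
    - [0.045, 0.03, 0.003, 0.02, 0, 0, -6]
    - [0.045, 0.0405, 0.0056, 0.05, 0, 0, -8.8]
    - [0.045, 0.0405, 0.0056, 0.08, 0, 0, -8.8]
    - [0.045, 0.0405, 0.0056, 0.1, 0, 0, -8.8]
    - [0.045, 0.0405, 0.0056, 0.105, 0, 0, -8.8]

```text
time: 38.25
tcp_pos: [0.5414, 0.2979, 0.2595]
tcp_rot: [-3.138, 0.001, 1.78]
wrist_force: [-0.3, -0.4, 0.3]
finger_gap: 0.0453
```

```bash
python3 - <<'E'
from h import *
clips('wrist','w27.png'); go(.542,.298,.054,102)
E
```

```text
wrist clip px [253. 222.] 1149 xy [0.5416 0.2983] size [0.0232 0.0163] ang 11.9 z 0.0579
t 38.3 shift [0.0001 0.0005 0.0593] turn [-0.13  0.04 -0.03] | tcp [0.5417 0.2979 0.2603] F [-0.3  0.4  0.2] gap 0.0446 q [ 0.31  0.65  1.37 -0.    1.12  0.1 ]
```

View pics/w27.png

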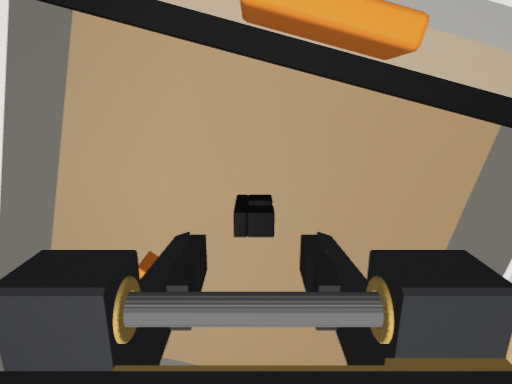

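Call:
servo_tool:
  moves:
    - [0.04, 0, 0.0005, 0.015, 0, 0, 0]
    - [0.04, 0, 0.0005, 0.032, 0, 0, 0]
    - [0.04, 0, 0.0005, 0.048, 0, 0, 0]
    - [0.04, 0, 0.0005, 0.058, 0, 0, 0]
    - [0.0, 0, 0.0005, 0.058, 0, 0, 0]

```text
time: 38.8
tcp_pos: [0.5419, 0.2977, 0.2013]
tcp_rot: [-3.138, 0.001, 1.78]
wrist_force: [-0.2, 0.5, -0.0]
finger_gap: 0.0339
```

Call:
servo_tool:
  moves:
    - [0.0, 0, 0, 0, 0, 0, 0]
    - [0.0, 0, 0, 0, 0, 0, 0]
    - [0.0, 0, 0, 0, 0, 0, 0]
    - [0.0, 0, 0, 0, 0, 0, 0]
    - [0.0, 0, 0, 0, 0, 0, 0]

```text
time: 39.3
tcp_pos: [0.542, 0.2978, 0.2019]
tcp_rot: [-3.139, 0.001, 1.78]
wrist_force: [-0.9, -0.5, 3.5]
finger_gap: 0.0238
```

Call:
servo_tool:
  moves:
    - [0.0, 0, 0, -0.01, 0, 0, 0]
    - [0.0, 0, 0, -0.04, 0, 0, 0]
    - [0.0, 0, 0, -0.08, 0, 0, 0]
    - [0.0, 0, 0, -0.12, 0, 0, 0]
    - [0.0, 0, 0, -0.16, 0, 0, 0]

```text
time: 39.8
tcp_pos: [0.5421, 0.2979, 0.3643]
tcp_rot: [-3.139, 0.001, 1.78]
wrist_force: [0.2, 0.6, -0.5]
finger_gap: 0.0237
```

```bash
python3 - <<'E'
from h import *
gripto(.05,.25,0,lat=.052); shot('wrist','w28.png')
E
```

```text
grip s0.050 z0.250 th0 t 39.8 shift [-0.4512 -0.1354 -0.0321] turn [-8.000e-02  1.400e-01  9.197e+01] | tcp [0.5421 0.2979 0.3643] F [ 0.2  0.6 -0.5] gap 0.0237 q [ 0.31  0.55  1.25 -0.    1.34  0.1 ]
```

View pics/w28.png

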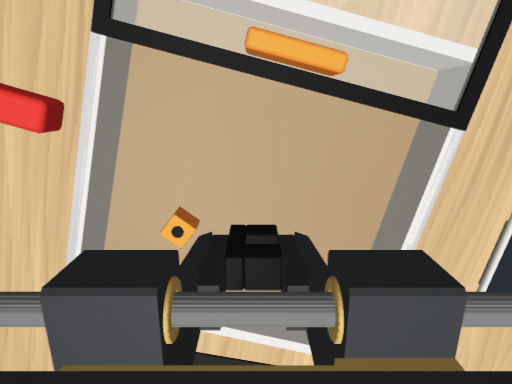

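Clip C held (23.7 mm); the plate holds only the cube. Carrying it over with a 92° turn back.

Call:
servo_tool:
  moves:
    - [0.0, -0.04, -0.012, -0.02, 0, 0, 8]
    - [0.0, -0.085, -0.025, -0.032, 0, 0, 16]
    - [0.0, -0.13, -0.04, -0.032, 0, 0, 24]
    - [0.0, -0.175, -0.053, -0.032, 0, 0, 32]
    - [0.0, -0.22, -0.066, -0.032, 0, 0, 40]

```text
time: 40.35
tcp_pos: [0.5226, 0.0675, 0.4035]
tcp_rot: [3.135, -0.006, 1.076]
wrist_force: [1.5, 0.3, -1.0]
finger_gap: 0.0239
```

```bash
python3 - <<'E'
from h import *
gripto(.05,.25,0,lat=.052)
E
```

```text
grip s0.050 z0.250 th0 t 40.35 shift [-0.2196  0.0964  0.0058] turn [ 0.21 -0.51 51.67] | tcp [0.5226 0.0675 0.4035] F [ 1.5  0.3 -1. ] gap 0.0239 q [-0.09  0.32  1.5   0.    1.32  0.4 ]
```

Call:
servo_tool:
  moves:
    - [0.0, -0.04, 0.017, 0, 0, 0, 8.5]
    - [0.0, -0.08, 0.035, 0, 0, 0, 17]
    - [0.0, -0.12, 0.052, 0, 0, 0, 25.5]
    - [0.0, -0.16, 0.07, 0.0, 0, 0, 34]
    - [0.0, -0.2, 0.088, 0.005, 0.2, -0.5, 42.5]

```text
time: 40.85
tcp_pos: [0.5046, -0.1519, 0.399]
tcp_rot: [3.139, -0.001, 0.328]
wrist_force: [0.4, 0.6, -0.3]
finger_gap: 0.0236
```

Call:
servo_tool:
  moves:
    - [0.0, 0, 0, 0, 0, 0, 8]
    - [0.0, 0, 0, 0, 0, 0, 9]
    - [0.0, 0, 0, 0, 0, 0, 9]
    - [0.0, 0, 0, 0, 0, 0, 9]
    - [0.0, 0, 0, 0, 0, 0, 9]

```text
time: 41.35
tcp_pos: [0.5046, -0.1512, 0.3992]
tcp_rot: [3.14, -0.002, 0.174]
wrist_force: [0.6, 0.2, -0.3]
finger_gap: 0.0238
```

```bash
python3 - <<'E'
from h import *
gripto(.05,.041,0,lat=.052)
E
```

```text
grip s0.050 z0.041 th0 t 41.35 shift [-0.0053  0.0194  0.2112] turn [ 0.12 -0.11 -0.02] | tcp [ 0.5046 -0.1512  0.3992] F [ 0.6  0.2 -0.3] gap 0.0238 q [-0.51  0.32  1.5  -0.    1.32  0.88]
```

Call:
servo_tool:
  moves:
    - [0.0, -0.0053, 0.0194, 0.03, 0, 0, 0]
    - [0.0, -0.0053, 0.0194, 0.07, 0, 0, 0]
    - [0.0, -0.0053, 0.0194, 0.11, 0, 0, 0]
    - [0.0, -0.0053, 0.0194, 0.15, 0, 0, 0]
    - [0.0, -0.0053, 0.0194, 0.175, 0, 0, 0]

```text
time: 41.85
tcp_pos: [0.5028, -0.1707, 0.2216]
tcp_rot: [3.141, 0.0, 0.176]
wrist_force: [0.8, 0.3, -0.0]
finger_gap: 0.0234
```

```bash
python3 - <<'E'
from h import *
gripto(.05,.041,0,lat=.052)
E
```

```text
grip s0.050 z0.041 th0 t 41.85 shift [0.0004 0.0009 0.0336] turn [0.01 0.02 0.11] | tcp [ 0.5028 -0.1707  0.2216] F [ 0.8  0.3 -0. ] gap 0.0234 q [-0.55  0.54  1.68 -0.    0.91  0.85]
```

Call:
servo_tool:
  moves:
    - [0.0, 0, 0.001, 0.012, 0, 0, 0]
    - [0.0, 0, 0.001, 0.022, 0, 0, 0]
    - [0.0, 0, 0.001, 0.03, 0, 0, 0]
    - [0.0, 0, 0.001, 0.0336, 0, 0, 0]
    - [0.0, 0, 0.001, 0.0336, 0, 0, 0]

```text
time: 42.35
tcp_pos: [0.5031, -0.1717, 0.1883]
tcp_rot: [3.141, -0.0, 0.177]
wrist_force: [-0.1, -0.2, 0.0]
finger_gap: 0.0236
```

Call:
servo_tool:
  moves:
    - [0.04, 0, 0, 0, 0, 0, 0]
    - [0.04, 0, 0, 0, 0, 0, 0]
    - [0.04, 0, 0, 0, 0, 0, 0]
    - [0.04, 0, 0, 0, 0, 0, 0]
    - [0.04, 0, 0, -0.01, 0, 0, 0]

```text
time: 42.85
tcp_pos: [0.5028, -0.1716, 0.1979]
tcp_rot: [-3.141, 0.001, 0.177]
wrist_force: [-0.3, -0.9, 0.3]
finger_gap: 0.04
```

Call:
servo_tool:
  moves:
    - [0.04, 0, 0, -0.04, 0, 0, 0]
    - [0.04, 0, 0, -0.08, 0, 0, 0]
    - [0.04, 0, 0, -0.12, 0, 0, 0]
    - [0.04, 0, 0, -0.16, 0, 0, 0]
    - [0.04, 0, 0, -0.2, 0, 0, 0]

```text
time: 43.35
tcp_pos: [0.5026, -0.1714, 0.4005]
tcp_rot: [-3.141, 0.001, 0.177]
wrist_force: [0.4, 0.2, 0.2]
finger_gap: 0.0402
```

```bash
python3 - <<'E'
from h import *
shot('wrist','w29.png'); d=shot('scene','s29.png'); clips('top','t29.png')
cv2.imwrite('pics/s29z.png',cv2.resize(d['img'][90:300,190:440],None,fx=2.8,fy=2.8)[:,:,::-1])
W=world(d);hsv=cv2.cvtColor(d['img'],cv2.COLOR_RGB2HSV)
s=(W[...,:2]-C)@xh+.07; l=(W[...,:2]-C)@yh
m=(hsv[...,0]>100)&(hsv[...,0]<130)&(hsv[...,1]>120)&(W[...,2]>.07)&(W[...,2]<.185)&(abs(l)<.1)&(s>-.02)&(s<.2)
A=np.polyfit(W[...,2][m],s[m],1);print(m.sum(),'cover angle',90+np.degrees(np.arctan(A[0])),np.polyval(A,[.055,.195]), 'ztop',np.nanpercentile(W[...,2][(hsv[...,0]>100)&(hsv[...,0]<130)&(hsv[...,1]>120)&(abs(l)<.1)&(s>.1)&(s<.2)],99))
gripto(.2,.25,0); gripnow()
E
```

```text
897 cover angle 92.99051938846907 [0.14692608 0.15423994] ztop 0.19577103885640948
grip s0.200 z0.250 th0 t 43.5 shift [0.1502 0.0524 0.0042] turn [ 0.15 -0.15  0.12] | tcp [ 0.503  -0.1715  0.4007] F [ 0.1  0.3 -0.9] gap 0.0401 q [-0.55  0.33  1.49 -0.    1.32  0.84]
grip s 0.0501 z 0.2537 lat 0.0517 pitch 0.15
```

View pics/w29.png

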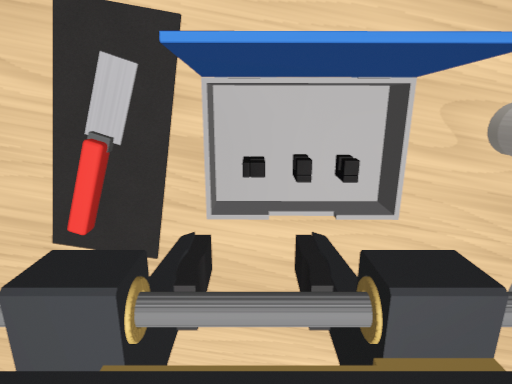

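View pics/s29z.png

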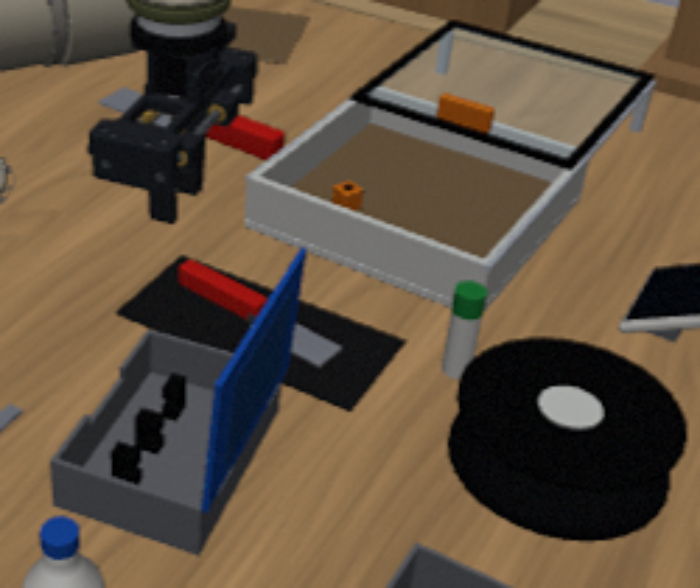

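All three clips are in the case and only the cube is on the plate. Closing the cover from behind with closed fingers.

Call:
servo_tool:
  moves:
    - [0.0, 0.03, 0.012, -0.01, 0, 0, 0]
    - [0.0, 0.06, 0.025, -0.01, 0, 0, 0]
    - [0.0, 0.095, 0.04, -0.01, 0, 0, 0]
    - [0.0, 0.12, 0.05, -0.01, 0, 0, 0]
    - [0.0, 0.14, 0.0524, -0.01, 0, 0, 0]

```text
time: 44.0
tcp_pos: [0.6512, -0.1991, 0.4091]
tcp_rot: [3.14, -0.0, 0.176]
wrist_force: [-0.3, -0.7, -0.0]
finger_gap: 0.0019
```

```bash
python3 - <<'E'
from h import *
gripnow(); gripto(.19,.17,0)
E
```

```text
grip s 0.1909 z 0.2621 lat -0.001 pitch 0.02
grip s0.190 z0.170 th0 t 44.0 shift [-0.0009 -0.0009  0.0921] turn [ 0.06 -0.02  0.09] | tcp [ 0.6512 -0.1991  0.4091] F [-0.3 -0.7 -0. ] gap 0.0019 q [-0.47  0.68  0.93 -0.    1.54  0.93]
```

Call:
servo_tool:
  moves:
    - [0.0, 0, 0, 0.03, 0, 0, 0]
    - [0.0, 0, 0, 0.06, 0, 0, 0]
    - [0.0, 0, 0, 0.085, 0, 0, 0]
    - [0.0, 0, 0, 0.092, 0, 0, 0]
    - [0.0, 0, 0, 0.092, 0, 0, 0]

```text
time: 44.5
tcp_pos: [0.6511, -0.1992, 0.3159]
tcp_rot: [-3.141, 0.002, 0.176]
wrist_force: [0.8, 0.0, 2.0]
finger_gap: 0.0004
```

Call:
servo_tool:
  moves:
    - [0.0, -0.02, 0, 0, 0, 0, 0]
    - [0.0, -0.035, 0, -0.002, 0, 0, 0]
    - [0.0, -0.05, 0, -0.004, 0, 0, 0]
    - [0.0, -0.064, 0, -0.004, 0, 0, 0]
    - [0.0, -0.078, 0, -0.004, 0, 0, 0]

```text
time: 45.0
tcp_pos: [0.574, -0.213, 0.322]
tcp_rot: [3.14, -0.001, 0.176]
wrist_force: [1.7, 0.7, -0.7]
finger_gap: 0.0006
```

```bash
python3 - <<'E'
from h import *
gripnow();d=shot('scene','s30.png'); cv2.imwrite('pics/s30z.png',cv2.resize(d['img'][90:300,190:440],None,fx=2.8,fy=2.8)[:,:,::-1]); print(bot.get_obs()['wrist_force'])
E
```

```text
grip s 0.1126 z 0.175 lat -0.0013 pitch 0.06
[-0.38416815 -0.46183829  0.70708872]
```

View pics/s30z.png

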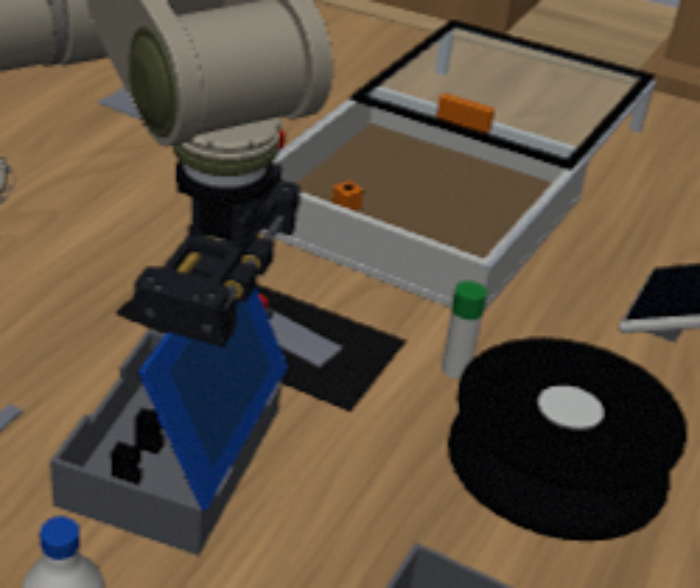

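Call:
servo_tool:
  moves:
    - [0.0, -0.014, 0, 0.003, 0, 0, 0]
    - [0.0, -0.027, 0, 0.01, 0, 0, 0]
    - [0.0, -0.038, 0, 0.019, 0, 0, 0]
    - [0.0, -0.048, 0, 0.03, 0, 0, 0]
    - [0.0, -0.056, 0, 0.041, 0, 0, 0]

```text
time: 45.55
tcp_pos: [0.5178, -0.2235, 0.2823]
tcp_rot: [3.138, -0.002, 0.175]
wrist_force: [0.3, 0.0, 1.6]
finger_gap: 0.0006
```

```bash
python3 - <<'E'
from h import *
gripnow(); print(bot.get_obs()['wrist_force']); d=shot('scene','s31.png'); cv2.imwrite('pics/s31z.png',cv2.resize(d['img'][90:300,190:440],None,fx=2.8,fy=2.8)[:,:,::-1]); gripto(.032,.075,0); gripto(.03,.079,0)
E
```

```text
grip s 0.0555 z 0.1353 lat -0.0021 pitch 0.1
[0.26381726 0.03251622 1.59935944]
grip s0.032 z0.075 th0 t 45.6 shift [-0.0223 -0.0015  0.0584] turn [0.04 0.06 0.03] | tcp [ 0.5168 -0.2235  0.2804] F [-1.2 -0.2 -0.8] gap -0.0 q [-0.62  0.52  1.54 -0.    1.08  0.78]
grip s0.030 z0.079 th0 t 45.6 shift [-0.0243 -0.0015  0.0544] turn [0.04 0.06 0.03] | tcp [ 0.5168 -0.2235  0.2804] F [-1.2 -0.2 -0.8] gap -0.0 q [-0.62  0.52  1.54 -0.    1.08  0.78]
```

View pics/s31z.png

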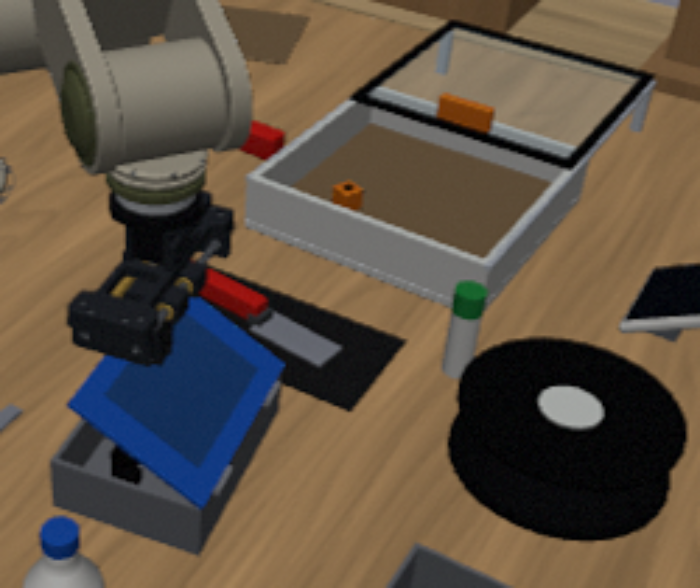

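Call:
servo_tool:
  moves:
    - [0.0, -0.008, -0.0015, 0.012, 0, 0, 0]
    - [0.0, -0.014, -0.0015, 0.024, 0, 0, 0]
    - [0.0, -0.018, -0.0015, 0.036, 0, 0, 0]
    - [0.0, -0.022, -0.0015, 0.045, 0, 0, 0]
    - [0.0, -0.0243, -0.0015, 0.052, 0, 0, 0]

```text
time: 46.1
tcp_pos: [0.4929, -0.2265, 0.2286]
tcp_rot: [3.14, 0.0, 0.175]
wrist_force: [0.1, -0.4, 0.9]
finger_gap: 0.0008
```

```bash
python3 - <<'E'
from h import *
gripnow(); print(bot.get_obs()['wrist_force']); cover()
E
```

```text
grip s 0.0302 z 0.0816 lat -0.0005 pitch -0.01
[ 0.06097779 -0.44267758  0.91480634]
cover n 568 angle deg 3.8 z at s=0,.14 [0.0693 0.06  ] s range [0.029 0.138]
```

Call:
servo_tool:
  moves:
    - [0.0, -0.002, 0, 0.001, 0, 0, 0]
    - [0.0, -0.004, 0, 0.002, 0, 0, 0]
    - [0.0, -0.004, 0, 0.003, 0, 0, 0]
    - [0.0, -0.004, 0, 0.004, 0, 0, 0]
    - [0.0, -0.004, 0, 0.004, 0, 0, 0]

```text
time: 46.65
tcp_pos: [0.4896, -0.2271, 0.227]
tcp_rot: [3.138, -0.003, 0.175]
wrist_force: [-1.1, 6.9, 24.8]
finger_gap: 0.0003
```

```bash
python3 - <<'E'
from h import *
gripnow(); print(bot.get_obs()['wrist_force']); cover()
E
```

```text
grip s 0.0273 z 0.08 lat -0.0008 pitch 0.17
[-1.06101776  6.92728492 24.76516897]
cover n 627 angle deg 0.63 z at s=0,.14 [0.0619 0.0603] s range [0.026 0.138]
```

Seated: 25 N push-back with the fingertips at 61 mm. Lift and verify.

Call:
servo_tool:
  moves:
    - [0.0, 0, 0, -0.02, 0, 0, 0]
    - [0.0, 0, 0, -0.06, 0, 0, 0]
    - [0.0, 0, 0, -0.1, 0, 0, 0]
    - [0.0, 0, -0.04, -0.14, 0, 0, 0]
    - [0.0, 0.01, -0.08, -0.18, 0, 0, 0]

```text
time: 47.2
tcp_pos: [0.4837, -0.1554, 0.3991]
tcp_rot: [3.137, -0.004, 0.173]
wrist_force: [0.8, -0.8, -0.2]
finger_gap: 0.0003
```

```bash
python3 - <<'E'
from h import *
p,R=pose();print(p); go(.549,.4047,.2,-2)
d=shot('scene','s33.png'); cv2.imwrite('pics/s33z.png',cv2.resize(d['img'][90:300,190:440],None,fx=2.8,fy=2.8)[:,:,::-1])
W=world(d);hsv=cv2.cvtColor(d['img'],cv2.COLOR_RGB2HSV)
s=(W[...,:2]-C)@xh+.07; l=(W[...,:2]-C)@yh
m=(hsv[...,0]>100)&(hsv[...,0]<130)&(hsv[...,1]>120)&(W[...,2]>.05)&(abs(l)<.1)&(s>-.02)&(s<.2)
A=np.polyfit(s[m],W[...,2][m],1);print(m.sum(),'scene cover angle',-np.degrees(np.arctan(A[0])),np.polyval(A,[0,.14]))
E
```

```text
[ 0.48372688 -0.15543653  0.39910429]
t 47.2 shift [ 0.1607 -0.5407  0.0504] turn [ 0.21 -0.22 11.92] | tcp [ 0.4837 -0.1554  0.3991] F [ 0.8 -0.8 -0.2] gap 0.0003 q [-0.54  0.28  1.56 -0.    1.3   0.86]
3178 scene cover angle 7.942899370653868 [0.0779399  0.05840644]
```

View pics/s33z.png

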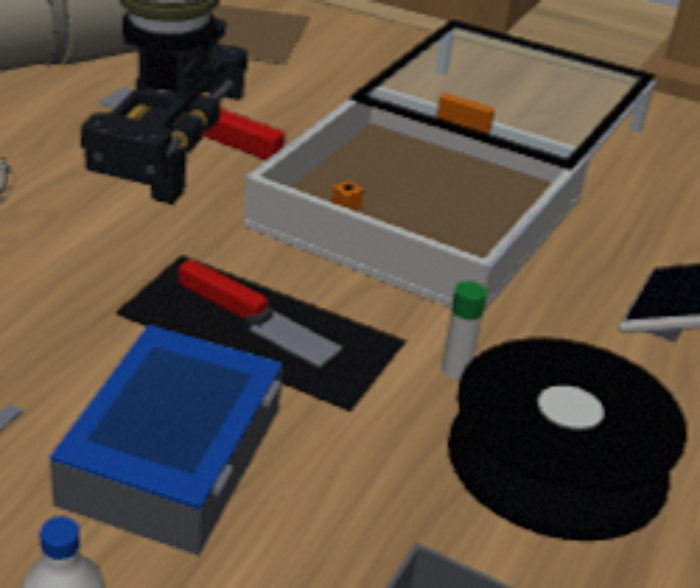

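Cover looks flush again; the top camera will check it once the arm clears. Now the guard.

Call:
servo_tool:
  moves:
    - [0.05, 0.014, -0.048, -0.01, 0, 0, 2]
    - [0.05, 0.028, -0.096, -0.01, 0, 0, 4]
    - [0.05, 0.043, -0.144, 0, 0, 0, 6]
    - [0.05, 0.057, -0.192, 0, 0, 0, 9]
    - [0.05, 0.071, -0.24, 0, 0.2, -0.2, 12]

```text
time: 47.75
tcp_pos: [0.5109, 0.0914, 0.4042]
tcp_rot: [3.139, -0.009, -0.035]
wrist_force: [1.1, 0.2, 1.3]
finger_gap: 0.0385
```

```bash
python3 - <<'E'
from h import *
go(.549,.4047,.2,-2); cover(); clips('top','t34.png')
E
```

```text
t 47.75 shift [ 0.0268 -0.3145  0.0566] turn [ 0.15 -0.51  0.02] | tcp [0.5109 0.0914 0.4042] F [1.1 0.2 1.3] gap 0.0385 q [-0.05  0.3   1.52 -0.    1.32  1.56]
cover n 2942 angle deg -0.02 z at s=0,.14 [0.0611 0.0612] s range [0.002 0.137]
```

View pics/t34.png

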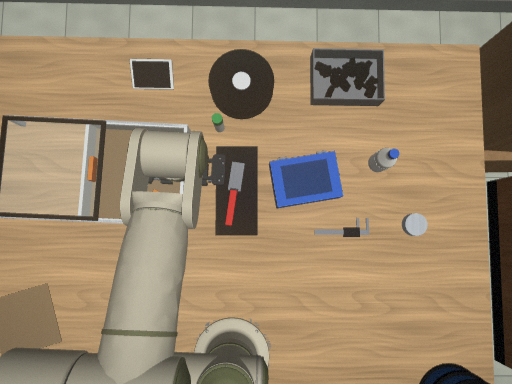

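Cover angle is −0.02°, fully shut. On to the guard handle.

Call:
servo_tool:
  moves:
    - [0.05, 0.004, -0.05, 0.01, 0, 0, 0]
    - [0.05, 0.008, -0.1, 0.02, 0, 0, 0]
    - [0.05, 0.013, -0.15, 0.03, 0, 0, 0]
    - [0.05, 0.017, -0.2, 0.04, 0, 0, 0]
    - [0.05, 0.021, -0.25, 0.05, 0, -0.4, 0]

```text
time: 48.35
tcp_pos: [0.5382, 0.3347, 0.3561]
tcp_rot: [3.14, -0.003, -0.028]
wrist_force: [0.0, -1.4, 1.0]
finger_gap: 0.0502
```

Call:
servo_tool:
  moves:
    - [0.05, 0.005, -0.05, 0.006, 0, 0, 0]
    - [0.05, 0.0055, -0.064, 0.006, 0, 0, 0]
    - [0.05, 0.0055, -0.064, 0.006, 0, 0, 0]
    - [0.05, 0.0055, -0.064, 0.006, 0, 0, 0]
    - [0.05, 0.0055, -0.064, 0.006, 0, 0, 0]

```text
time: 48.85
tcp_pos: [0.5459, 0.3969, 0.3506]
tcp_rot: [3.14, -0.003, -0.029]
wrist_force: [0.5, -0.3, -0.0]
finger_gap: 0.0499
```

```bash
python3 - <<'E'
from h import *
d=shot('wrist','w35.png'); W=world(d); hsv=cv2.cvtColor(d['img'],cv2.COLOR_RGB2HSV)
m=(hsv[...,0]>5)&(hsv[...,0]<22)&(hsv[...,1]>150)&(W[...,2]>.09)&(W[...,2]<.12)
P=W[m];print(m.sum(),cv2.minAreaRect(P[:,:2].astype(np.float32)),np.median(P[:,2]))
go(.549,.4047,.1,-2)
E
```

```text
1785 ((0.5498220920562744, 0.40405166149139404), (0.013165848329663277, 0.06921812146902084), 87.5240707397461) 0.1067419365890652
t 48.9 shift [ 0.0025 -0.0079  0.1037] turn [ 0.08 -0.18  0.32] | tcp [0.5459 0.397  0.3507] F [-0.1 -0.9 -0.6] gap 0.05 q [ 0.46  0.69  1.05 -0.    1.4   2.06]
```

View pics/w35.png

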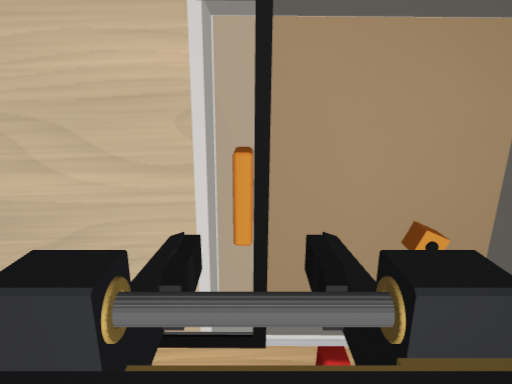

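Call:
servo_tool:
  moves:
    - [0.05, 0.003, -0.0075, 0.03, 0, 0, 0.3]
    - [0.05, 0.003, -0.0075, 0.06, 0, 0, 0.3]
    - [0.05, 0.003, -0.0075, 0.09, 0, 0, 0.3]
    - [0.05, 0.003, -0.0075, 0.1035, 0, 0, 0.3]
    - [0.0, 0.003, -0.0075, 0.1035, 0, 0, 0.3]

```text
time: 49.4
tcp_pos: [0.5495, 0.4035, 0.246]
tcp_rot: [3.139, -0.001, -0.036]
wrist_force: [0.0, -0.5, 0.1]
finger_gap: 0.0443
```

Call:
servo_tool:
  moves:
    - [0.0, 0, 0, 0, 0, 0, 0]
    - [0.0, 0, 0, 0, 0, 0, 0]
    - [0.0, 0, 0, 0, 0, 0, 0]
    - [0.0, 0, 0, 0, 0, 0, 0]
    - [0.0, 0, 0, 0, 0, 0, 0]

```text
time: 49.9
tcp_pos: [0.5497, 0.4035, 0.247]
tcp_rot: [3.14, -0.002, -0.036]
wrist_force: [-0.6, -0.4, 5.1]
finger_gap: 0.014
```

Call:
servo_tool:
  moves:
    - [0.0, 0, 0, 0, 0, 0, 0]
    - [0.0, 0, 0.02, 0, 0, 0, 0]
    - [0.0, 0, 0.05, 0, 0, 0, 0]
    - [0.0, 0, 0.08, 0, 0, 0, 0]
    - [0.0, 0, 0.11, 0, 0, 0, 0]

```text
time: 50.4
tcp_pos: [0.5455, 0.2928, 0.247]
tcp_rot: [3.14, -0.002, -0.035]
wrist_force: [4.8, 1.9, -3.6]
finger_gap: 0.0136
```

Call:
servo_tool:
  moves:
    - [0.0, 0, 0.03, 0, 0, 0, 0]
    - [0.0, 0, 0.06, 0, 0, 0, 0]
    - [0.0, 0, 0.09, 0, 0, 0, 0]
    - [0.0, 0, 0.105, 0, 0, 0, 0]
    - [0.0, 0, 0.115, 0, 0, 0, 0]

```text
time: 50.9
tcp_pos: [0.5414, 0.1772, 0.247]
tcp_rot: [3.14, -0.002, -0.036]
wrist_force: [1.6, 1.8, -2.9]
finger_gap: 0.0136
```

```bash
python3 - <<'E'
from h import *
go(.5404,.1649,.1,-2)
E
```

```text
t 50.9 shift [-0.0005  0.0123  0.    ] turn [ 0.07 -0.1  -0.07] | tcp [0.5414 0.1772 0.247 ] F [ 1.6  1.8 -2.9] gap 0.0136 q [ 0.11  0.58  1.54 -0.    1.02  1.72]
```

Now to the stop, slowly.

Call:
servo_tool:
  moves:
    - [0.0, 0, 0.004, 0, 0, 0, 0]
    - [0.0, 0, 0.008, 0, 0, 0, 0]
    - [0.0, 0, 0.011, 0, 0, 0, 0]
    - [0.0, 0, 0.0135, 0, 0, 0, 0]
    - [0.0, 0, 0.015, 0, 0, 0, 0]

```text
time: 51.4
tcp_pos: [0.5408, 0.1636, 0.247]
tcp_rot: [-3.139, -0.002, -0.036]
wrist_force: [3.3, 20.1, -3.9]
finger_gap: 0.0136
```

Hit the stop (20 N). Relax, release, lift away.

Call:
servo_tool:
  moves:
    - [0.04, 0, 0, 0, 0, 0, 0]
    - [0.04, 0, 0, 0, 0, 0, 0]
    - [0.04, 0, 0, 0, 0, 0, 0]
    - [0.04, 0, 0, 0, 0, 0, 0]
    - [0.04, 0, 0, 0, 0, 0, 0]

```text
time: 51.9
tcp_pos: [0.5408, 0.1634, 0.247]
tcp_rot: [-3.139, -0.003, -0.036]
wrist_force: [0.3, -0.1, -0.7]
finger_gap: 0.0407
```

Call:
servo_tool:
  moves:
    - [0.04, 0, 0, -0.03, 0, 0, 0]
    - [0.04, 0, 0, -0.07, 0, 0, 0]
    - [0.04, 0, 0, -0.11, 0, 0, 0]
    - [0.04, -0.04, 0, -0.13, 0, 0, 0]
    - [0.04, -0.08, 0, -0.13, 0, 0, 0]

```text
time: 52.4
tcp_pos: [0.4599, 0.1659, 0.3794]
tcp_rot: [-3.138, -0.008, -0.037]
wrist_force: [0.2, 0.1, -1.1]
finger_gap: 0.0401
```

Call:
servo_tool:
  moves:
    - [0.04, -0.04, -0.02, 0, 0, 0, 0]
    - [0.04, -0.08, -0.02, 0, 0, 0, 0]
    - [0.04, -0.1, -0.02, 0, 0, 0, 0]
    - [0.04, -0.1, -0.02, 0, 0, 0, 0]
    - [0.04, -0.1, -0.02, 0, 0, 0, 0]

```text
time: 52.9
tcp_pos: [0.3612, 0.1895, 0.379]
tcp_rot: [-3.138, -0.009, -0.037]
wrist_force: [-0.5, 0.3, 0.5]
finger_gap: 0.04
```

```bash
python3 - <<'E'
from h import *
d=shot('wrist','w36.png'); W=world(d); hsv=cv2.cvtColor(d['img'],cv2.COLOR_RGB2HSV)
m=(hsv[...,0]>5)&(hsv[...,0]<22)&(hsv[...,1]>150)&(W[...,2]>.09)&(W[...,2]<.12)
P=W[m];print(m.sum(),cv2.minAreaRect(P[:,:2].astype(np.float32)) if m.sum() else '')
cover(); d=shot('scene','s36.png'); cv2.imwrite('pics/s36z.png',cv2.resize(d['img'][90:300,190:440],None,fx=2.8,fy=2.8)[:,:,::-1]); clips('top','t36.png')
o=bot.get_obs();print(o['time'],o['tcp_pos'],o['wrist_force'])
E
```

```text
0 
cover n 2915 angle deg -0.04 z at s=0,.14 [0.0611 0.0612] s range [0.002 0.137]
53.1 [0.36154781 0.18940098 0.37844496] [-0.70648546  0.22970085 -0.36509863]
```

View pics/s36z.png

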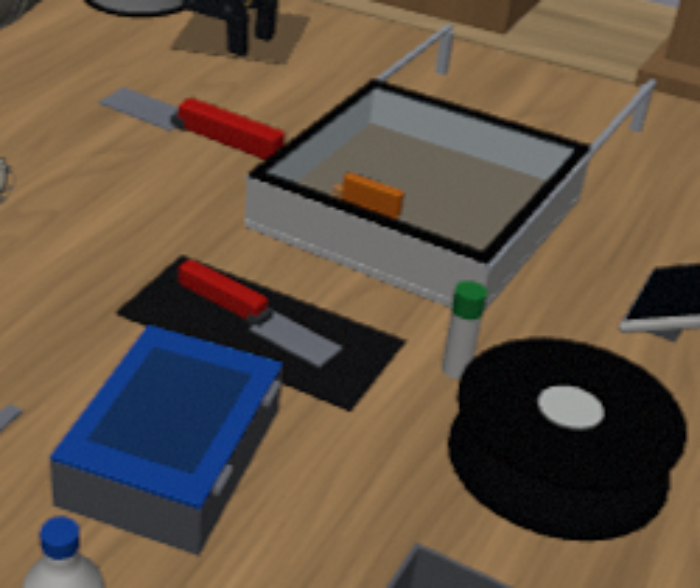

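View pics/w36.png

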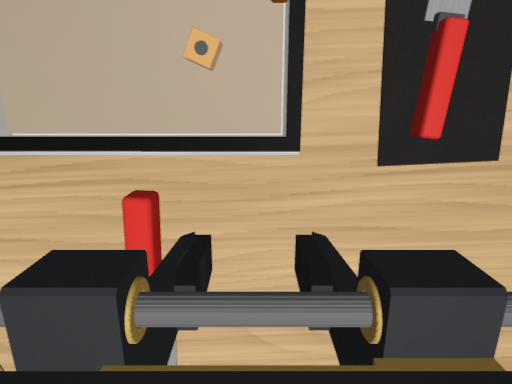

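View pics/t36.png

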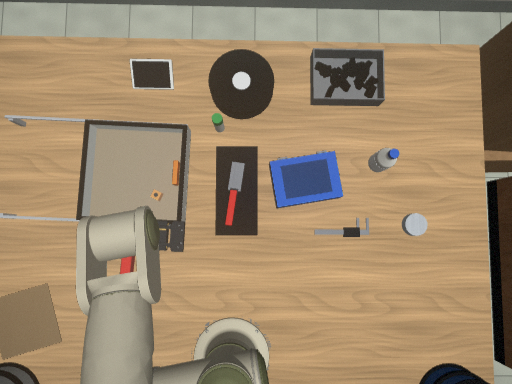

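Guard closed against its stop, about 241 mm of travel. One last flatness check on the scraper, then hand in.

```bash
python3 - <<'E'
from h import *
d=vision.get_image('top'); W=world(d); hsv=cv2.cvtColor(d['img'],cv2.COLOR_RGB2HSV); X,Y,Z=W[...,0],W[...,1],W[...,2]
reg=(X>.37)&(X<.65)&(abs(Y+.01)<.07)
for n,m in [('handle',reg&(hsv[...,1]>140)&(hsv[...,2]>100)&((hsv[...,0]<10)|(hsv[...,0]>170))),('blade',reg&(hsv[...,2]>100)&(hsv[...,1]<60))]:
    P=W[m]; print(n,np.round(P.mean(0),4),np.round(np.percentile(P[:,2],[5,50,95]),4),'slope deg',np.degrees(np.arctan(np.polyfit(P[:,0],P[:,2],1)[0])))
og=(hsv[...,0]>5)&(hsv[...,0]<20)&(hsv[...,1]>150)&(Y>.1)&(Y<.3)&(X>.45)&(Z>.095)
P=W[og];print('handle',P.mean(0))
print(bot.get_obs()['time']); print(bot.close_job())
E
```

```text
handle [0.4451 0.0058 0.0285] [0.0241 0.0289 0.0329] slope deg 1.1203438586120127
blade [ 0.5469 -0.0076  0.0056] [0.0022 0.0054 0.01  ] slope deg -0.47635427839510086
handle [0.53816484 0.16117964 0.10546382]
53.15
the job is handed in; nothing more can be done
None
```

The job is handed in at 53 s of the 210 s allowed. The cover was levered up with the scraper and opened, and the guard slid open. All three clips on the plate went into the case, then cover and guard were shut.

**Last checks before handing in:**
- **Cover:** fully shut. The top camera read −0.04°, and it had pushed back with 25 N when pressed down.
- **Guard:** against its shut stop, 20 N, after about 241 mm of travel.
- **Clips:** all three were standing in the case before the cover came down. I could not see them after it shut.
- **Scraper:** flat on its mat, within about 2 mm of where it started (handle top 29 mm, blade 5 mm).
- **Plate and bench:** the orange cube is still on the build plate. The glue, cleaner, caliper and look-alikes looked unmoved in the pictures.

**What went wrong or disagreed:**
- **First scraper grasp:** it closed too late and lifted empty, so I repeated it.
- **Blade slip:** the blade turned about 16–22° in the grip while prying. I went deeper into the notch, used its lower edge as a pivot and tilted the tool more. The scraper was laid down flat with that tilt allowed for.
- **Cover angle:** one scene-camera fit gave about 8° just after closing. Two later top-camera fits gave 0° and the pictures showed the cover flush, so I put it down to stray pixels.

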